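# Feel the gibs of the guide shoes and put them away

## Task

Slide the yellow feeler's blade into the front gap of every guide shoe on the bench until its red witness pin has been pushed out at the back, feeling whether the brass gib drags on the blade. When all are gauged, put the feeler back on its black rubber mat, load the shoes that dragged into the open drawer and stand the slack ones, which let the blade slide freely, in the red tray, all upright; then push the drawer fully shut. Leave the other things on the bench alone.

Things in the scene. Friction and masses are not known exactly. Their poses are not given: they have to be found in the camera images.
- feeler: the feeler: upright yellow grip block 36 (x) x 22 (y) x 48 (z) mm, 0.15 kg, with a steel blade 14 wide and 4 thick reaching out along +x to 78 mm from the origin, its mid-thickness 26 mm above the block's underside: with the block 0.5 to 3 mm clear of the bench the blade is at the right height for the gaps . Origin: centre of the block's underside; grip the 22 mm faces from above
- shoe_1: guide shoe: dark steel C-shaped carriage 80 long (x) x 54 wide (y) x 52 high mm, about 0.8 kg, on a rubber foot. Origin: centre of its underside; +x runs from the open front to the back, z up. All shoes look alike; which have a live gib must be felt. Pick it up by its two long sides from above. None if absent
- shoe_2: guide shoe: dark steel C-shaped carriage 80 long (x) x 54 wide (y) x 52 high mm, about 0.8 kg, on a rubber foot. Origin: centre of its underside; +x runs from the open front to the back, z up. All shoes look alike; which have a live gib must be felt. Pick it up by its two long sides from above. None if absent
- shoe_3: guide shoe: dark steel C-shaped carriage 80 long (x) x 54 wide (y) x 52 high mm, about 0.8 kg, on a rubber foot. Origin: centre of its underside; +x runs from the open front to the back, z up. All shoes look alike; which have a live gib must be felt. Pick it up by its two long sides from above. None if absent
- shoe_4: guide shoe: dark steel C-shaped carriage 80 long (x) x 54 wide (y) x 52 high mm, about 0.8 kg, on a rubber foot. Origin: centre of its underside; +x runs from the open front to the back, z up. All shoes look alike; which have a live gib must be felt. Pick it up by its two long sides from above. None if absent
- shoe_1_gap (a point): mouth of that shoe's gap, at (-40, 0, 27) mm in the shoe's frame: the gap reaches from z 22 to 32, open at the front and both sides, closed by a web from shoe x +16 back; slide the blade in along the shoe's +x. Its tip must go 53 mm in from here to push the witness pin out well; at 56 mm it meets the web
- shoe_2_gap (a point): mouth of that shoe's gap, at (-40, 0, 27) mm in the shoe's frame: the gap reaches from z 22 to 32, open at the front and both sides, closed by a web from shoe x +16 back; slide the blade in along the shoe's +x. Its tip must go 53 mm in from here to push the witness pin out well; at 56 mm it meets the web
- shoe_3_gap (a point): mouth of that shoe's gap, at (-40, 0, 27) mm in the shoe's frame: the gap reaches from z 22 to 32, open at the front and both sides, closed by a web from shoe x +16 back; slide the blade in along the shoe's +x. Its tip must go 53 mm in from here to push the witness pin out well; at 56 mm it meets the web
- shoe_4_gap (a point): mouth of that shoe's gap, at (-40, 0, 27) mm in the shoe's frame: the gap reaches from z 22 to 32, open at the front and both sides, closed by a web from shoe x +16 back; slide the blade in along the shoe's +x. Its tip must go 53 mm in from here to push the witness pin out well; at 56 mm it meets the web
- shoe_1_gib (a point): middle of the brass gib's flat top, at (-16, 0, 28.5) mm in the shoe's frame (marks its rest place): 30 wide, on a spring, flat from x -24 to -8 with slopes from x -36 and to x +0.5; sinks up to 6 mm under the blade. A live gib drags on the blade with 2 to 3 N (up to 6 on the slope) and pushes it up with 3.5 to 5 N; a slack one with under 0.6 N
- shoe_2_gib (a point): middle of the brass gib's flat top, at (-16, 0, 28.5) mm in the shoe's frame (marks its rest place): 30 wide, on a spring, flat from x -24 to -8 with slopes from x -36 and to x +0.5; sinks up to 6 mm under the blade. A live gib drags on the blade with 2 to 3 N (up to 6 on the slope) and pushes it up with 3.5 to 5 N; a slack one with under 0.6 N
- shoe_3_gib (a point): middle of the brass gib's flat top, at (-16, 0, 28.5) mm in the shoe's frame (marks its rest place): 30 wide, on a spring, flat from x -24 to -8 with slopes from x -36 and to x +0.5; sinks up to 6 mm under the blade. A live gib drags on the blade with 2 to 3 N (up to 6 on the slope) and pushes it up with 3.5 to 5 N; a slack one with under 0.6 N
- shoe_4_gib (a point): middle of the brass gib's flat top, at (-16, 0, 28.5) mm in the shoe's frame (marks its rest place): 30 wide, on a spring, flat from x -24 to -8 with slopes from x -36 and to x +0.5; sinks up to 6 mm under the blade. A live gib drags on the blade with 2 to 3 N (up to 6 on the slope) and pushes it up with 3.5 to 5 N; a slack one with under 0.6 N
- shoe_1_pin (a joint): witness pin of the shoe of the same number, m: 0 = in, grows to 0.012 as the blade tip pushes its brass head (22 wide, front face at shoe x +3 mm, z 23 to 31) backward by over 9 mm; takes about 1 N, stays where pushed; its red end then stands out at the back
- shoe_2_pin (a joint): witness pin of the shoe of the same number, m: 0 = in, grows to 0.012 as the blade tip pushes its brass head (22 wide, front face at shoe x +3 mm, z 23 to 31) backward by over 9 mm; takes about 1 N, stays where pushed; its red end then stands out at the back
- shoe_3_pin (a joint): witness pin of the shoe of the same number, m: 0 = in, grows to 0.012 as the blade tip pushes its brass head (22 wide, front face at shoe x +3 mm, z 23 to 31) backward by over 9 mm; takes about 1 N, stays where pushed; its red end then stands out at the back
- shoe_4_pin (a joint): witness pin of the shoe of the same number, m: 0 = in, grows to 0.012 as the blade tip pushes its brass head (22 wide, front face at shoe x +3 mm, z 23 to 31) backward by over 9 mm; takes about 1 N, stays where pushed; its red end then stands out at the back
- cabinet_drawer0 (a joint): the drawer of the low grey cabinet (270 wide, 110 high, on 21 mm feet), m: 0 = shut, grows as it opens toward the robot, up to 0.166; stiff runners: slides with 5 to 7 N. It stands open 0.14 or more at the start; shut is below 0.012
- drawer_floor (a point): middle of the drawer, moving with it, 6 mm below the top of its floor. +x points into the cabinet, z up. Inside, the drawer reaches from x -97 to +97 and y -114 to +114 mm, its walls to z 72 and its blue front (outer face x -118) to z 82. The cabinet's front face lies at drawer x = -120 mm + the drawer's opening, its top at drawer z 94, so only the part nearer than that is open from above
- cabinet_drawer0_handle (a point): middle of the drawer's steel bar handle, a horizontal bar 11 mm thick and 120 mm long, 35 mm off the drawer front; push it toward the cabinet to shut the drawer
- tray: red tray 220 (x) x 140 (y) x 20 mm high, fixed, walls 4 mm, floor 4 mm thick. Origin: centre of its underside
- mat: black rubber mat 70 (x) x 150 (y) x 3 mm, fixed, home of the feeler. Origin: centre of its underside
- glass_puck: orange glass puck 57 mm across, 20 high, a bystander. Origin: centre of its underside
Not all that is in view belongs to the job. Leave any orange or turquoise look-alike of the shoe_2 alone.

How it is judged:
By the outcome, as a careful person would: the job done as asked, in the order asked, and still so for the second after the job is handed in, with the robot touching nothing.
Of shoe_1, shoe_2, shoe_3, shoe_4 only 3 to 4 are there at a start; the rules pass over those that are not, and their reading is None.
At some moment in a run one of shoe_1, shoe_2, shoe_3, shoe_4 may be knocked a few centimetres aside while the robot is not near it.
It also fails if it takes over 210 s, if anything falls off the work surface, if the arm or the gripper's body presses on something with over 40 N, if the wrist force passes 120 N, or if a joint passes its speed limit or range.

## Robot

A 6-joint arm with a two-finger parallel gripper is mounted at the origin on a cart in front of the work surface, level with it; the furniture and walls round the work are solid. World frame = base frame: x ahead of the robot, y to its left, z up, the work surface at z = 0. Lengths are in mm, angles in degrees, forces in N, time in s.
With the tool pointing down it reaches from about 300 to 850 mm from the base axis. Payload 4.2 kg.
Tool frame: the origin (TCP) lies between the finger pads; the fingertips stand 11 mm ahead of it and the grasp point (between the pads) lies 8 mm behind it (env.tips_ahead is the distance from the TCP to the fingertips, in mm); z points along the fingers, y is the line along which they close (so a half turn about z gives the same grasp; the last joint's range is limited). The gripper opens to 91 mm and grips with 3 to 60 N. Pads are 32 mm wide; open, the fingers measure 118 mm over their backs; the gripper's body (76 mm by 178 mm) begins 60 mm behind the grasp point.
Start: joints at [-66.406, 18.312, 89.639, -0, 72.044, -1.146], TCP at [240.646, -522.237, 224.976] pointing down, gripper open.
Joint ranges: [-177.97, 177.97], [-48.28, 115.42], [12.27, 149.76], [-77.06, 257.06], [2.81, 150.46], [-146.56, 146.56]. Speed limits (degrees/s): [147.25, 147.25, 180, 180, 180, 180].

## Interface

Orientations are given as [roll, pitch, yaw] about the fixed x, y, z axes, in that order (R = Rz(yaw) Ry(pitch) Rx(roll)).
In Python, from workcell import env, cams gives the robot as it stands.
- The arm moves only by the tool step_arm, never from a script. Its arguments are lists of equal length, an entry for each row: "linear": the shift along the tool's x, y, z in units of 30 cm (1.0 is 30 cm), a list of three; "turn": the turn about the tool's z in units of 360 degrees (1.0 is 360 degrees). In form: {"linear": [[tx, ty, tz], ...], "turn": [turn, ...]}. A call has 1 to 20 rows; each row is the pose to reach, as a shift and turn from the pose commanded when the call began, along the tool's axes at that moment, turning the shorter way round; what a row does not reach only later rows make up. A row lasts 1/8 s, in which the tool goes at most 62.5 mm and 10.7 degrees, less where a joint would pass 70% of its speed; a pose out of reach is approached as far as the arm can. A call with a number of a shift or a turn outside -1 to 1 is refused whole. A call with a gripper value outside its range is refused whole. "fingers" is the closure, from -1 (fully open) to 1 (shut), so that 0 is half open, set as the call begins (left out, the last holds). The fingers move at their own pace and stop on an object; "force" is the grip in N (left out, the last holds). Time passes only in rows, so rows that repeat a pose let the fingers close. It gives the time, the measured TCP pose, the force, the opening and the grip force at its end, in the units of the state.
- env.state(): the state, without advancing time (a new reading comes with each control period).
- cams.grab_frame(name): name is "side" or "top"; returns a dict with "color" (400x640x3 uint8, blue, green, red), "fx", "fy", "cx", "cy" (pixels), "extrinsics" (4x4, takes a point from camera to world coordinates). Camera axes: x right, y down, z forward; pixel columns grow to the right and rows downward; lengths in mm; the calibration is good to about 2 mm. A picture is of the moment at which its call begins. There is no depth.
- env.job_done(): hands the job in; it is judged then, once.
The state is a dict: "time_s": time; "qpos": joint angles; "qvel": joint speeds; "effort": joint torques, N m; "ee_pos": TCP position; "ee_rot": TCP orientation; "force": force on the tool from outside, world axes, zero at the start; "torque": the same for the moment, N m; "gripper_width": finger opening in mm; "gripper_force": force on a finger pad.
Only numpy, scipy, OpenCV 4.12 (cv2) and the standard library are available. Lean on these libraries where they do the work, as an engineer would, in place of code of your own. Each camera call takes 0.05 s, during which the arm holds its last target. There are 200 camera calls.

## Working session

There is one attempt and no reset: what is moved stays moved. The work goes in short steps, Python scripts to look and compute and a tool call to move; the robot and the scene stay as the last step left them, time stands still between calls to the robot, and variables do not carry over. Pictures are saved under pics/ and viewed, at most 14 in all, crops included, and the job is handed in when it is done.

Besides the shell and the picture viewer there is one more tool, called after "Request:" as name([rows], argument=value, ...), one row to a line, values as JSON. step_arm: Moves the arm, as the interface text tells. Its arguments: {"type":"object","properties":{"linear":{"type":"array"},"turn":{"type":"array"},"fingers":{"type":"number"},"force":{"type":"number"}},"required":["linear","turn"]}

```bash
ls; mkdir -p pics
cat > h.py <<'E'
import numpy as np, cv2
from workcell import env, cams
def grab(n,save=None):
    f=cams.grab_frame(n)
    if save: cv2.imwrite('pics/'+save,f['color'])
    return f
def ray(f,u,v,z):
    E=np.array(f['extrinsics']);d=E[:3,:3]@np.array([(u-f['cx'])/f['fx'],(v-f['cy'])/f['fy'],1]);o=E[:3,3]
    return o+d*(z-o[2])/d[2]
def proj(f,p):
    E=np.linalg.inv(np.array(f['extrinsics']));c=E[:3,:3]@np.array(p)+E[:3,3]
    return np.array([f['fx']*c[0]/c[2]+f['cx'],f['fy']*c[1]/c[2]+f['cy']])
E
python3 - <<'E'
from h import *
for n in('top','side'):
    f=grab(n,n+'0.png');print(n,f['fx'],f['cx'],f['cy'],np.round(f['extrinsics'],3).tolist())
print(env.state())
E
```

```text
pics
top 489.3419840104924 322.9056555439589 205.33838869373216 [[-0.002, -0.998, 0.068, 477.272], [-1.0, 0.002, -0.005, 8.796], [0.005, -0.068, -0.998, 1545.795], [0.0, 0.0, 0.0, 1.0]]
side 516.5613374734675 313.3856102462849 199.52882907533694 [[-0.929, -0.208, 0.307, 10.836], [-0.37, 0.501, -0.782, 1395.695], [0.009, -0.84, -0.542, 1065.08], [0.0, 0.0, 0.0, 1.0]]
{'time_s': 0.1, 'qpos': array([-6.64035752e+01,  1.83482023e+01,  8.96994600e+01, -1.18518643e-03,
        7.20417714e+01, -1.14525438e+00]), 'qvel': array([ 0.08631882, -0.11369024, -0.11724354,  0.05321976,  0.03435257,
       -0.06824415]), 'effort': array([ 2.21284822e-04, -4.13331842e+01, -2.32510257e+01,  7.28228688e-02,
        4.22100874e-02, -5.91236380e-05]), 'ee_pos': array([ 240.48532976, -521.82973054,  224.20177555]), 'ee_rot': array([-1.79910562e+02, -6.60873462e-04,  2.47420450e+01]), 'force': array([ 0.05066445, -0.50104166,  0.45872288]), 'torque': array([-0.00420582,  0.00752169, -0.00609729]), 'gripper_force': 0.0, 'gripper_width': 91.04287556790274}
```

View pics/top0.png

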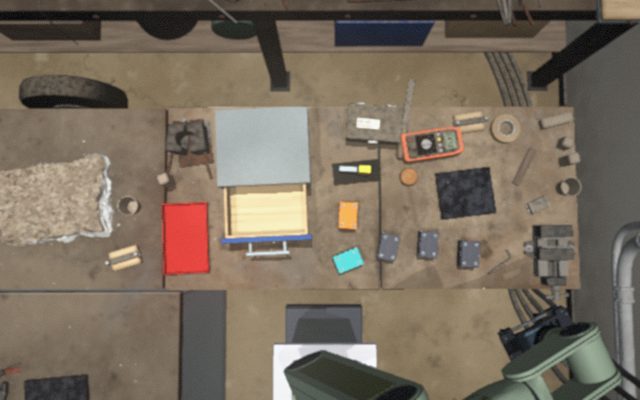

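View pics/side0.png

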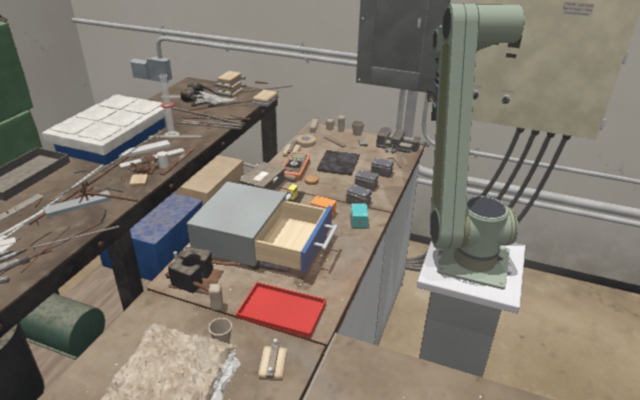

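Run:
```python
from h import *
i=cv2.imread('pics/top0.png');c=cv2.resize(i[150:280,325:500],None,fx=4.5,fy=4.5,interpolation=cv2.INTER_CUBIC);cv2.imwrite('pics/c1.png',c)
i=cv2.imread('pics/side0.png');c=cv2.resize(i[145:235,265:425],None,fx=5,fy=5,interpolation=cv2.INTER_CUBIC);cv2.imwrite('pics/c2.png',c)
```

```text
(no output)
```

View pics/c1.png

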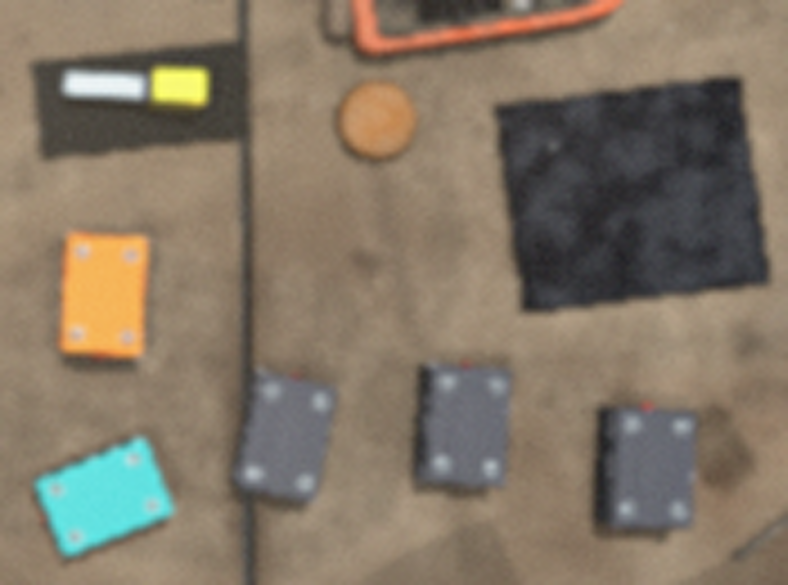

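View pics/c2.png

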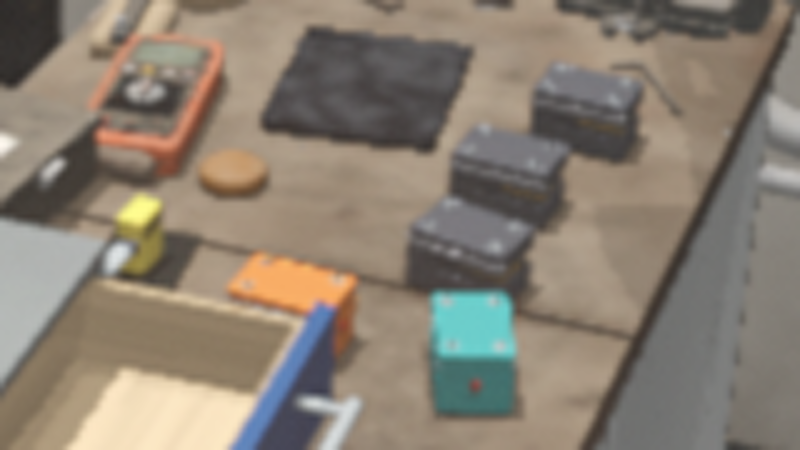

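```bash
cat >> h.py <<'E'
def bolts(f,z=53,roi=(370,225,500,275)):
    x0,y0,x1,y1=roi
    g=cv2.cvtColor(f['color'],cv2.COLOR_BGR2HSV)[y0:y1,x0:x1]
    k=6
    I=cv2.resize(f['color'][y0:y1,x0:x1],None,fx=k,fy=k,interpolation=cv2.INTER_CUBIC)
    h=cv2.cvtColor(I,cv2.COLOR_BGR2HSV)
    # shoe tops: low saturation, bluish
    d=I[...,0].astype(int)-I[...,2]
    m=((d>-4)&(h[...,2]>60)).astype(np.uint8)
    m=cv2.morphologyEx(m,cv2.MORPH_OPEN,np.ones((9,9)))
    m=cv2.morphologyEx(m,cv2.MORPH_CLOSE,np.ones((15,15)))
    out=[]
    for c in cv2.findContours(m,cv2.RETR_EXTERNAL,cv2.CHAIN_APPROX_NONE)[0]:
        if cv2.contourArea(c)<150*k*k: continue
        q=c[:,0]; P=np.array([ray(f,(u+.5)/k+x0-.5,(v+.5)/k+y0-.5,z)[:2] for u,v in q])
        r=cv2.minAreaRect(P.astype(np.float32)); (cx,cy),(w,hh),a=r
        if w<hh: a+=90; w,hh=hh,w
        a=(a+90)%180-90
        # bolts refine
        mm=np.zeros(m.shape,np.uint8);cv2.drawContours(mm,[c],-1,1,-1);mm=cv2.erode(mm,np.ones((7,7)))
        t=((h[...,2]>135)&(mm>0)).astype(np.uint8)
        n,_,st,ce=cv2.connectedComponentsWithStats(t)
        b=[ray(f,(u+.5)/k+x0-.5,(v+.5)/k+y0-.5,z)[:2].round(1).tolist() for (u,v),s in zip(ce[1:],st[1:]) if s[4]>15]
        out.append((np.round([cx,cy,w,hh,a],1).tolist(),b))
    return out
def rect(f,lo,hi,z,roi=None,amin=20):
    h=cv2.cvtColor(f['color'],cv2.COLOR_BGR2HSV);m=cv2.inRange(h,np.array(lo),np.array(hi))
    if roi: k=np.zeros_like(m);k[roi[1]:roi[3],roi[0]:roi[2]]=1;m*=k
    m=cv2.morphologyEx(m,cv2.MORPH_CLOSE,np.ones((3,3)))
    o=[]
    for c in cv2.findContours(m,cv2.RETR_EXTERNAL,cv2.CHAIN_APPROX_NONE)[0]:
        if cv2.contourArea(c)<amin: continue
        P=np.array([ray(f,u,v,z)[:2] for u,v in c[:,0]],np.float32)
        (a,b),(w,h2),t=cv2.minAreaRect(P);o.append([round(float(x),1) for x in(a,b,w,h2,t)])
    return o
E
python3 - <<'E'
from h import *
f=grab('top')
for o in bolts(f): print(o)
print('yellow',rect(f,(22,120,120),(34,255,255),51,(335,150,385,190)))
print('blade',rect(f,(0,0,150),(179,60,255),31,(335,150,360,190)))
print('mat',rect(f,(0,0,0),(179,255,70),3,(325,150,383,190)))
print('tray',rect(f,(0,150,100),(8,255,255),20,(150,190,215,280)),rect(f,(110,100,60),(125,255,255),82,(210,220,320,250)))
for p in [(268,253),(247,256),(287,254)]:print('handle',ray(f,*p,60).round(0))
print('cab',[ray(f,*p,115).round() for p in[(218,186),(309,184)]])
print('orange',rect(f,(8,150,120),(20,255,255),52,(335,195,362,235)),'puck',rect(f,(8,120,120),(20,255,255),20,(395,160,420,190)))
E
```

```text
([430.1, -441.8, 79.8, 60.0, -2.5], [[460.1, -430.8], [458.5, -464.3], [403.2, -425.7], [402.0, -460.9]])
([451.5, -194.8, 81.9, 57.8, -10.4], [[483.2, -187.2], [475.8, -219.7], [427.6, -174.5], [421.3, -208.9]])
([459.4, -316.1, 78.9, 58.8, -4.3], [[488.8, -306.2], [486.5, -339.9], [434.2, -301.5], [430.9, -334.5]])
yellow [[690.5, -128.1, 37.1, 24.8, 89.9]]
blade [[695.1, -75.3, 53.1, 15.7, 89.9]]
mat [[691.5, -112.7, 60.3, 126.5, 4.3]]
tray [[481.4, 431.4, 221.7, 141.0, 2.7]] [[477.1, 171.8, 11.5, 262.9, 2.5]]
handle [434. 168.  60.]
handle [425. 231.  60.]
handle [431. 111.  60.]
cab [array([632., 310., 115.]), array([637.,  43., 115.])]
orange [[547.4, -73.2, 52.0, 82.5, 89.6]] puck [[671.0, -267.4, 47.3, 47.4, 89.9]]
```

```bash
cat >> h.py <<'E'
def plan(*targets):
    s=env.state();p=np.array(s['ee_pos']);r=s['ee_rot'];psi=r[2]
    from scipy.spatial.transform import Rotation as R
    M=R.from_euler('xyz',[180,0,psi],degrees=True).as_matrix()
    print('t',round(s['time_s'],1),'p',p.round(1),'rot',np.round(r,1),'F',np.round(s['force'],1),'w',round(s['gripper_width'],1),'gf',round(s['gripper_force'],1))
    for t in targets:
        d=M.T@(np.array(t[:3])-p)/300; a=-((t[3]-psi+180)%360-180)/360
        print(t,'->',d.round(4).tolist(),round(a,4), 'dist',round(float(np.linalg.norm(d)*300)))
E
python3 - <<'E'
from h import *
plan((690,-128,150,85.5))
E
```

```text
t 0.1 p [ 240.5 -521.9  224.3] rot [-179.9   -0.    24.7] F [-0.1  0.1 -0.1] w 91.1 gf 0.0
(690, -128, 150, 85.5) -> [1.9103, -0.5654, 0.2477] -0.1688 dist 602
```

Request:
step_arm([
  [0.955,-0.283,0.05],
  [0.955,-0.283,0.05],
  [0.955,-0.283,0.05],
  [0.955,-0.283,0.05],
  [0.955,-0.283,0.05],
  [0.955,-0.283,0.05],
], turn=[-0.169,-0.169,-0.169,-0.169,-0.169,-0.169], fingers=-0.2, force=45)

```text
time_s: 0.9
ee_pos: [467.5, -322.5, 209.3]
ee_rot: [-180.0, -0.1, 86.1]
force: [0.3, -0.1, 0.0]
gripper_width: 54.8
gripper_force: 0.0
```

Run:
```python
from h import *
plan((690,-128,150,85.5))
```

```text
t 0.9 p [ 467.5 -322.5  209.3] rot [-1.80e+02 -1.00e-01  8.61e+01] F [ 0.3 -0.1  0. ] w 54.8 gf 0.0
(690, -128, 150, 85.5) -> [0.6973, 0.696, 0.1976] 0.0017 dist 301
```

Request:
step_arm([
  [0.697,0.696,0.198],
  [0.697,0.696,0.198],
  [0.697,0.696,0.198],
  [0.697,0.696,0.198],
  [0.697,0.696,0.198],
  [0.697,0.696,0.198],
  [0.697,0.696,0.198],
], turn=[0,0,0,0,0,0,0])

```text
time_s: 1.78
ee_pos: [689.1, -133.0, 150.0]
ee_rot: [-179.9, 0.0, 85.6]
force: [0.0, 0.1, -0.3]
gripper_width: 54.8
gripper_force: 0.0
```

Run:
```python
from h import *
plan((690.5,-128,29,85.5))
f=grab('side')
print([ (p,proj(f,p).round(1)) for p in[(690.5,-128,51)]])
cv2.imwrite('pics/s1.png',cv2.resize(f['color'][140:215,240:340],None,fx=6,fy=6,interpolation=cv2.INTER_CUBIC))
```

```text
t 1.8 p [ 689.1 -133.   150. ] rot [-179.9    0.    85.6] F [ 0.   0.1 -0.3] w 54.8 gf 0.0
(690.5, -128, 29, 85.5) -> [0.0169, 0.0035, 0.4033] 0.0003 dist 121
[((690.5, -128, 51), array([293.1, 185.7]))]
```

View pics/s1.png

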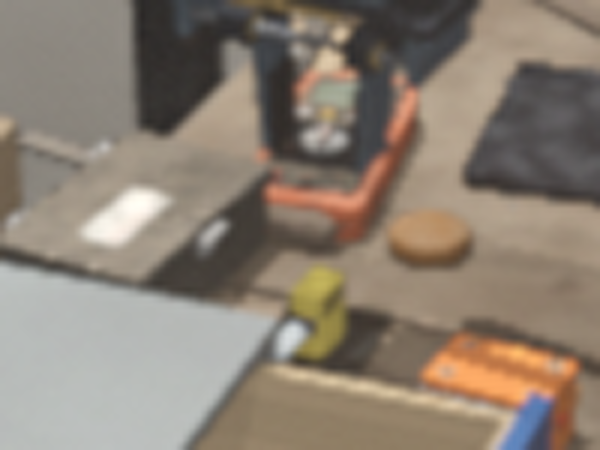

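Request:
step_arm([
  [0.017,0.004,0.2],
  [0.017,0.004,0.3],
  [0.017,0.004,0.37],
  [0.017,0.004,0.403],
  [0.017,0.004,0.403],
  [0.017,0.004,0.403],
], turn=[0,0,0,0,0,0])

```text
time_s: 2.58
ee_pos: [691.9, -128.4, 31.2]
ee_rot: [179.9, 0.0, 85.6]
force: [-0.4, 0.6, 0.2]
gripper_width: 54.9
gripper_force: 0.0
```

Request:
step_arm([
  [0,0,0],
  [0,0,0],
  [0,0,0],
  [0,0,0],
  [0,0,0],
  [0,0,0],
  [0,0,0],
], turn=[0,0,0,0,0,0,0], fingers=1)

```text
time_s: 3.45
ee_pos: [691.4, -127.8, 29.8]
ee_rot: [180.0, 0.0, 85.6]
force: [0.6, 0.8, 1.2]
gripper_width: 21.9
gripper_force: 45.0
```

Run:
```python
from h import *
plan((690.5,-128,180,85.5))
f=grab('top')
for o in bolts(f): print(o)
```

```text
t 3.5 p [ 691.4 -127.8   29.8] rot [180.    0.   85.6] F [0.6 0.8 1.2] w 21.9 gf 45.0
(690.5, -128, 180, 85.5) -> [-0.0007, -0.0028, -0.5007] 0.0002 dist 150
([430.1, -441.6, 79.8, 59.7, -3.4], [[460.2, -430.9], [458.5, -464.4], [403.2, -425.6], [402.1, -460.9]])
([427.9, -178.5, 133.0, 78.1, -12.3], [[476.0, -219.5], [395.3, -165.8], [421.3, -210.5]])
([459.6, -316.3, 78.9, 58.8, -4.5], [[489.1, -306.3], [486.8, -339.8], [434.1, -301.2], [430.8, -334.4]])
```

Request:
step_arm([
  [0,0,-0.15],
  [0,0,-0.3],
  [0,0,-0.4],
  [0,0,-0.4],
], turn=[0,0,0,0])

```text
time_s: 4.0
ee_pos: [692.4, -128.1, 152.0]
ee_rot: [179.7, 0.0, 85.6]
force: [0.6, 0.2, -2.6]
gripper_width: 22.0
gripper_force: 45.0
```

Run:
```python
from h import *
plan((540,-150,150,35),(325,-170.6,150,-12),(325,-170.6,90,-12))
```

```text
t 4.0 p [ 692.4 -128.1  152. ] rot [179.7   0.   85.6] F [ 0.6  0.2 -2.6] w 22.0 gf 45.0
(540, -150, 150, 35) -> [-0.1119, -0.5009, 0.0068] 0.1405 dist 154
(325, -170.6, 150, -12) -> [-0.2355, -1.2101, 0.0068] 0.2711 dist 370
(325, -170.6, 90, -12) -> [-0.2355, -1.2101, 0.2068] 0.2711 dist 375
```

Request:
step_arm([
  [-0.19,-0.98,0],
  [-0.19,-0.98,0],
  [-0.19,-0.98,0],
  [-0.19,-0.98,0],
  [-0.19,-0.98,0],
  [-0.19,-0.98,0],
  [-0.19,-0.98,0],
  [-0.19,-0.98,0],
  [-0.19,-0.98,0],
  [-0.19,-0.98,0],
  [-0.19,-0.98,0],
], turn=[0.271,0.271,0.271,0.271,0.271,0.271,0.271,0.271,0.271,0.271,0.271])

```text
time_s: 5.38
ee_pos: [393.0, -161.7, 148.7]
ee_rot: [-180.0, 0.1, -11.8]
force: [0.1, -0.1, -0.9]
gripper_width: 21.7
gripper_force: 45.0
```

Run:
```python
from h import *
plan((325,-170.6,90,-12))
```

```text
t 5.4 p [ 393.  -161.7  148.7] rot [-1.80e+02  1.00e-01 -1.18e+01] F [ 0.1 -0.1 -0.9] w 21.7 gf 45.0
(325, -170.6, 90, -12) -> [-0.2157, 0.0754, 0.1957] 0.0004 dist 90
```

Request:
step_arm([
  [-0.216,0.075,0.05],
  [-0.216,0.075,0.18],
  [-0.216,0.075,0.196],
  [-0.216,0.075,0.196],
  [-0.216,0.075,0.196],
], turn=[0,0,0,0,0])

```text
time_s: 6.0
ee_pos: [327.3, -171.2, 91.9]
ee_rot: [180.0, -0.2, -11.9]
force: [0.6, -0.0, -0.6]
gripper_width: 21.9
gripper_force: 45.0
```

Run:
```python
from h import *
plan((325,-170.6,28.5,-12))
f=grab('top','t2.png');g=grab('side','s2.png')
p=proj(f,(400,-187,90));q=proj(g,(400,-187,90));print(p,q)
a=cv2.resize(f['color'][int(p[1])-35:int(p[1])+45,int(p[0])-40:int(p[0])+40],(480,480),interpolation=cv2.INTER_CUBIC)
b=cv2.resize(g['color'][int(q[1])-40:int(q[1])+40,int(q[0])-30:int(q[0])+20],(300,480),interpolation=cv2.INTER_CUBIC)
cv2.imwrite('pics/c3.png',np.hstack([a,b]))
```

```text
t 6.0 p [ 327.3 -171.2   91.9] rot [180.   -0.2 -11.9] F [ 0.6 -0.  -0.6] w 21.9 gf 45.0
(325, -170.6, 28.5, -12) -> [-0.008, -0.0004, 0.2112] 0.0002 dist 63
[386.91676964 264.55287248] [372.42706551 184.75842761]
```

View pics/c3.png

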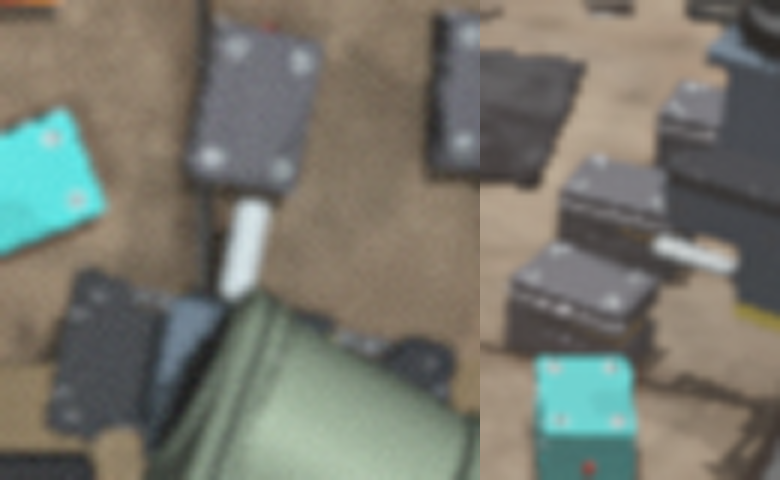

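Run:
```python
from h import *
f=grab('top')
h=cv2.cvtColor(f['color'],cv2.COLOR_BGR2HSV)
x0,y0,x1,y1=378,255,400,280;k=8
I=cv2.resize(f['color'][y0:y1,x0:x1],None,fx=k,fy=k,interpolation=cv2.INTER_CUBIC)
g=I.min(2);m=(g>(g.max()*0.68)).astype(np.uint8)
c=max(cv2.findContours(m,0,cv2.CHAIN_APPROX_NONE)[0],key=cv2.contourArea)
P=np.array([ray(f,(u+.5)/k+x0-.5,(v+.5)/k+y0-.5,93)[:2] for u,v in c[:,0]])
p=env.state()['ee_pos'][:2];a=np.radians(-11.9);X=np.array([np.cos(a),np.sin(a)]);Y=np.array([-X[1],X[0]])
Q=P-p;s=Q@X;t=Q@Y
print('tip',np.percentile(s,[90,97,100]).round(1),'base',s.min().round(1))
for l,hh in[(45,55),(55,65),(62,72)]:
    w=t[(s>l)&(s<hh)];print(l,w.min().round(1),w.max().round(1))
plan((325,-170.6,28.5,-12))
```

```text
tip [81.3 82.6 82.8] base 35.0
45 -10.5 5.5
55 -10.6 5.7
62 -10.7 6.2
t 6.2 p [ 326.6 -170.9   91.5] rot [ 1.80e+02 -1.00e-01 -1.19e+01] F [ 0.3 -0.  -1. ] w 21.8 gf 45.0
(325, -170.6, 28.5, -12) -> [-0.0054, 0.0001, 0.2101] 0.0002 dist 63
```

Run:
```python
from h import *
plan((325.3,-168.2,28.5,-12))
```

```text
t 6.2 p [ 326.6 -170.9   91.5] rot [ 1.80e+02 -1.00e-01 -1.19e+01] F [ 0.3 -0.  -1. ] w 21.8 gf 45.0
(325.3, -168.2, 28.5, -12) -> [-0.0061, -0.0079, 0.2101] 0.0002 dist 63
```

Request:
step_arm([
  [-0.003,-0.008,0.1],
  [-0.003,-0.008,0.18],
  [-0.003,-0.008,0.208],
  [-0.003,-0.008,0.209],
  [-0.003,-0.008,0.209],
  [-0.003,-0.008,0.209],
], turn=[0,0,0,0,0,0])

```text
time_s: 6.9
ee_pos: [325.8, -168.4, 28.8]
ee_rot: [180.0, -0.1, -12.0]
force: [-0.1, -0.3, -1.4]
gripper_width: 21.6
gripper_force: 45.0
```

Run:
```python
from h import *
plan((325.3,-168.2,28.5,-12),(386.2,-181.2,28.5,-12))
```

```text
t 6.9 p [ 325.8 -168.4   28.8] rot [ 1.8e+02 -1.0e-01 -1.2e+01] F [-0.1 -0.3 -1.4] w 21.6 gf 45.0
(325.3, -168.2, 28.5, -12) -> [-0.0018, -0.0002, 0.001] 0.0001 dist 1
(386.2, -181.2, 28.5, -12) -> [0.2058, 0.0, 0.001] 0.0001 dist 62
```

Request:
step_arm([
  [0.02,0,0],
  [0.04,0,0],
  [0.06,0,0],
  [0.08,0,0],
  [0.1,0,0],
  [0.115,0,0],
  [0.13,0,0],
], turn=[0,0,0,0,0,0,0])

```text
time_s: 7.78
ee_pos: [363.9, -176.3, 28.3]
ee_rot: [180.0, -0.0, -12.0]
force: [-1.9, 1.0, 2.2]
gripper_width: 21.9
gripper_force: 45.0
```

Request:
step_arm([
  [0.01,0,0],
  [0.02,0,0],
  [0.03,0,0],
], turn=[0,0,0])

```text
time_s: 8.15
ee_pos: [372.3, -178.0, 28.2]
ee_rot: [180.0, -0.0, -12.0]
force: [-2.5, 0.8, 2.3]
gripper_width: 21.7
gripper_force: 45.0
```

Request:
step_arm([
  [0.01,0,0],
  [0.02,0,0],
  [0.03,0,0],
  [0.037,0,0],
], turn=[0,0,0,0])

```text
time_s: 8.65
ee_pos: [383.0, -180.3, 28.1]
ee_rot: [-180.0, 0.0, -12.0]
force: [-4.4, 0.0, 4.1]
gripper_width: 21.8
gripper_force: 45.0
```

Request:
step_arm([
  [0.004,0,0],
  [0.008,0,0],
  [0.008,0,0],
  [0.008,0,0],
], turn=[0,0,0,0])

```text
time_s: 9.15
ee_pos: [385.5, -180.9, 28.1]
ee_rot: [180.0, -0.0, -12.0]
force: [-3.2, 0.6, 0.5]
gripper_width: 21.7
gripper_force: 45.0
```

Run:
```python
from h import *
plan((386.2,-181.2,28.5,-12))
f=grab('top','t3.png');p=proj(f,(460,-200,50)).astype(int)
cv2.imwrite('pics/c4.png',cv2.resize(f['color'][p[1]-35:p[1]+35,p[0]-40:p[0]+60],None,fx=6,fy=6,interpolation=cv2.INTER_CUBIC))
for o in bolts(f):print(o)
```

```text
t 9.2 p [ 385.5 -180.9   28.1] rot [180.  -0. -12.] F [-3.2  0.6  0.5] w 21.7 gf 45.0
(386.2, -181.2, 28.5, -12) -> [0.0025, 0.0006, -0.0012] 0.0 dist 1
([383.8, -270.4, 91.7, 36.8, 81.8], [[399.6, -238.4], [382.8, -263.6], [369.3, -288.0]])
([430.3, -441.8, 79.5, 60.0, -2.6], [[460.1, -430.8], [458.5, -464.4], [403.2, -425.8], [402.1, -460.8]])
([430.3, -181.8, 128.3, 83.2, -6.0], [[483.2, -187.4], [476.2, -219.4], [429.6, -173.1], [425.1, -193.2], [414.4, -162.0], [412.3, -211.3], [399.1, -205.4], [404.0, -187.3], [383.4, -181.0]])
([459.4, -316.5, 79.5, 57.9, -4.7], [[489.0, -306.3], [486.7, -339.8], [434.9, -301.1], [430.7, -334.4]])
```

View pics/c4.png

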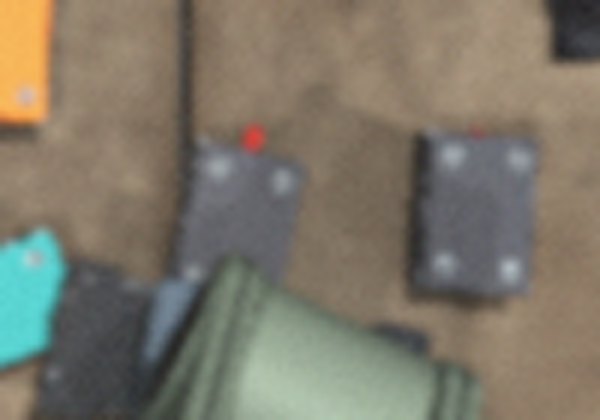

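Request:
step_arm([
  [0.002,0,0],
  [0.004,0,0],
  [0.004,0,0],
], turn=[0,0,0])

```text
time_s: 9.57
ee_pos: [386.6, -181.1, 28.1]
ee_rot: [180.0, 0.0, -12.0]
force: [-3.3, 0.4, 2.0]
gripper_width: 21.8
gripper_force: 45.0
```

```bash
cat >> h.py <<'E'
def pins(f,z=27):
    h=cv2.cvtColor(cv2.resize(f['color'],None,fx=4,fy=4,interpolation=cv2.INTER_CUBIC),cv2.COLOR_BGR2HSV)
    m=(cv2.inRange(h,np.array((0,130,80)),np.array((6,255,255)))|cv2.inRange(h,np.array((172,130,80)),np.array((179,255,255))))
    m[:220*4]=0;m[280*4:]=0;m[:,:365*4]=0;m[:,520*4:]=0
    n,_,st,ce=cv2.connectedComponentsWithStats(m)
    return [(ray(f,(a[0]+a[2]/2)/4-.4,a[1]/4-.4,z)[:2].round(1).tolist(),'len px',a[3]/4) for a in st[1:] if a[4]>6]
E
python3 - <<'E'
from h import *
plan((325.3,-168.2,28.5,-12))
f=grab('top');print(pins(f))
E
```

```text
t 9.6 p [ 386.6 -181.1   28.1] rot [180.   0. -12.] F [-3.3  0.4  2. ] w 21.8 gf 45.0
(325.3, -168.2, 28.5, -12) -> [-0.2086, 0.0004, -0.0012] 0.0001 dist 63
[([506.0, -209.3], 'len px', np.float64(4.25))]
```

Request:
step_arm([
  [-0.05,0,0],
  [-0.12,0,0],
  [-0.19,0,0],
  [-0.215,0,0],
  [-0.215,0,-0.1],
  [-0.215,0,-0.18],
  [-0.215,0,-0.18],
], turn=[0,0,0,0,0,0,0])

```text
time_s: 10.5
ee_pos: [325.0, -168.5, 83.3]
ee_rot: [179.9, -0.3, -12.0]
force: [0.1, 0.2, -1.5]
gripper_width: 22.0
gripper_force: 45.0
```

Run:
```python
from h import *
plan((328.8,-306.1,80,-5.2))
f=grab('top')
for o in bolts(f):print(o)
```

```text
t 10.5 p [ 325.  -168.5   83.3] rot [179.9  -0.3 -12. ] F [ 0.1  0.2 -1.5] w 22.0 gf 45.0
(328.8, -306.1, 80, -5.2) -> [0.1077, 0.446, 0.011] -0.0188 dist 138
([430.4, -441.8, 79.4, 60.0, -2.7], [[460.2, -430.8], [458.5, -464.3], [403.0, -425.9], [402.2, -460.9]])
([429.2, -189.0, 126.8, 57.9, -12.6], [[483.0, -187.3], [475.8, -219.7], [427.8, -174.6], [421.4, -209.2], [384.9, -186.6]])
([459.1, -316.2, 79.3, 58.8, -4.5], [[488.7, -306.2], [486.8, -339.6], [434.5, -301.6], [430.8, -334.5]])
```

Request:
step_arm([
  [0.108,0.446,0.01],
  [0.108,0.446,0.01],
  [0.108,0.446,0.01],
  [0.108,0.446,0.01],
  [0.108,0.446,0.01],
], turn=[-0.019,-0.019,-0.019,-0.019,-0.019])

```text
time_s: 11.18
ee_pos: [326.6, -303.4, 78.3]
ee_rot: [-179.9, 0.1, -5.1]
force: [0.1, 0.3, -1.5]
gripper_width: 21.3
gripper_force: 45.0
```

Run:
```python
from h import *
plan((328.8,-306.1,28.5,-5.2))
```

```text
t 11.2 p [ 326.6 -303.4   78.3] rot [-1.799e+02  1.000e-01 -5.100e+00] F [ 0.1  0.3 -1.5] w 21.3 gf 45.0
(328.8, -306.1, 28.5, -5.2) -> [0.0082, 0.0083, 0.1661] 0.0003 dist 50
```

Request:
step_arm([
  [0,0,0.08],
  [0,0,0.14],
  [0,0,0.16],
  [0,0,0.16],
  [0,0,0.16],
], turn=[0,0,0,0,0])

```text
time_s: 11.8
ee_pos: [327.9, -305.4, 31.8]
ee_rot: [179.9, -0.1, -5.1]
force: [-0.0, -0.0, -1.7]
gripper_width: 21.8
gripper_force: 45.0
```

Run:
```python
from h import *
plan((328.8,-306.1,28.5,-5.2),(393.4,-312,28.5,-5.2))
```

```text
t 11.8 p [ 327.9 -305.4   31.8] rot [ 1.799e+02 -1.000e-01 -5.100e+00] F [-0.  -0.  -1.7] w 21.8 gf 45.0
(328.8, -306.1, 28.5, -5.2) -> [0.0033, 0.0022, 0.011] 0.0002 dist 4
(393.4, -312, 28.5, -5.2) -> [0.2196, 0.0026, 0.011] 0.0002 dist 66
```

Request:
step_arm([
  [0,0.002,0.01],
  [0,0.002,0.01],
  [0,0.002,0.01],
  [0.02,0.002,0.01],
  [0.04,0.002,0.01],
  [0.06,0.002,0.01],
  [0.08,0.002,0.01],
  [0.1,0.002,0.01],
  [0.12,0.002,0.01],
  [0.14,0.002,0.01],
], turn=[0,0,0,0,0,0,0,0,0,0])

```text
time_s: 13.05
ee_pos: [369.6, -309.7, 28.1]
ee_rot: [180.0, -0.0, -5.1]
force: [-0.4, 1.6, -1.3]
gripper_width: 21.7
gripper_force: 45.0
```

Request:
step_arm([
  [0.01,0,0],
  [0.02,0,0],
  [0.03,0,0],
], turn=[0,0,0])

```text
time_s: 13.42
ee_pos: [378.2, -310.4, 28.2]
ee_rot: [180.0, 0.0, -5.1]
force: [-0.2, 0.6, -1.1]
gripper_width: 21.4
gripper_force: 45.0
```

Request:
step_arm([
  [0.01,0,0],
  [0.02,0,0],
  [0.03,0,0],
  [0.04,0,0],
  [0.046,0,0],
  [0.046,0,0],
], turn=[0,0,0,0,0,0])

```text
time_s: 14.18
ee_pos: [392.1, -311.7, 28.1]
ee_rot: [180.0, -0.0, -5.1]
force: [0.1, 0.3, -1.6]
gripper_width: 22.0
gripper_force: 45.0
```

Run:
```python
from h import *
plan((393.4,-312,28.5,-5.2))
f=grab('top');print(pins(f))
```

```text
t 14.2 p [ 392.1 -311.7   28.1] rot [180.   -0.   -5.1] F [ 0.1  0.3 -1.6] w 22.0 gf 45.0
(393.4, -312, 28.5, -5.2) -> [0.0043, 0.0007, -0.0013] 0.0002 dist 1
[([512.7, -324.7], 'len px', np.float64(4.0)), ([506.0, -208.9], 'len px', np.float64(4.25))]
```

Request:
step_arm([
  [0.003,0,0],
  [0.006,0,0],
  [0.006,0,0],
  [0.006,0,0],
], turn=[0,0,0,0])

```text
time_s: 14.72
ee_pos: [393.6, -311.8, 28.2]
ee_rot: [180.0, 0.0, -5.1]
force: [-1.7, 1.1, -1.2]
gripper_width: 21.7
gripper_force: 45.0
```

Run:
```python
from h import *
plan((393.4,-312,28.5,-5.2))
f=grab('top');print(pins(f))
```

```text
t 14.7 p [ 393.6 -311.8   28.2] rot [180.    0.   -5.1] F [-1.7  1.1 -1.2] w 21.7 gf 45.0
(393.4, -312, 28.5, -5.2) -> [-0.0006, 0.0006, -0.0012] 0.0002 dist 0
[([514.2, -324.8], 'len px', np.float64(4.5)), ([506.0, -208.9], 'len px', np.float64(4.25))]
```

Request:
step_arm([
  [-0.05,0,0],
  [-0.12,0,0],
  [-0.19,0,0],
  [-0.23,0,0],
  [-0.235,0,-0.1],
  [-0.235,0,-0.18],
  [-0.235,0,-0.18],
], turn=[0,0,0,0,0,0,0])

```text
time_s: 15.65
ee_pos: [324.3, -306.6, 83.6]
ee_rot: [179.8, -0.2, -5.2]
force: [0.1, -0.0, -0.8]
gripper_width: 21.8
gripper_force: 45.0
```

Run:
```python
from h import *
plan((299.5,-433.1,80,-4.3))
f=grab('top')
for o in bolts(f):print(o)
```

```text
t 15.7 p [ 324.3 -306.6   83.6] rot [179.8  -0.2  -5.2] F [ 0.1 -0.  -0.8] w 21.8 gf 45.0
(299.5, -433.1, 80, -4.3) -> [-0.0446, 0.4273, 0.0119] -0.0024 dist 129
([430.1, -442.7, 80.3, 59.5, -1.2], [[460.1, -430.7], [458.6, -464.4], [403.0, -460.9], [403.2, -424.9]])
([451.4, -194.8, 81.7, 57.8, -10.4], [[483.1, -187.2], [475.8, -219.7], [427.7, -174.5], [421.3, -208.7]])
([459.1, -316.3, 80.4, 58.8, -4.5], [[488.8, -306.2], [486.7, -339.8], [434.1, -301.4], [431.1, -334.2]])
```

Request:
step_arm([
  [-0.045,0.427,0.01],
  [-0.045,0.427,0.01],
  [-0.045,0.427,0.01],
  [-0.045,0.427,0.01],
  [-0.045,0.427,0.1],
  [-0.045,0.427,0.165],
  [-0.045,0.427,0.165],
  [-0.045,0.427,0.165],
], turn=[-0.0024,-0.0024,-0.0024,-0.0024,-0.0024,-0.0024,-0.0024,-0.0024])

```text
time_s: 16.7
ee_pos: [299.0, -431.3, 33.1]
ee_rot: [180.0, -0.0, -4.2]
force: [0.5, -0.2, -1.2]
gripper_width: 21.8
gripper_force: 45.0
```

Run:
```python
from h import *
plan((299.5,-433.1,28.5,-4.3),(364.5,-438,28.5,-4.3))
```

```text
t 16.7 p [ 299.  -431.3   33.1] rot [180.   -0.   -4.2] F [ 0.5 -0.2 -1.2] w 21.8 gf 45.0
(299.5, -433.1, 28.5, -4.3) -> [0.0022, 0.0058, 0.0153] 0.0002 dist 5
(364.5, -438, 28.5, -4.3) -> [0.2194, 0.0062, 0.0153] 0.0002 dist 66
```

Request:
step_arm([
  [0,0.004,0.014],
  [0,0.004,0.014],
  [0,0.004,0.014],
  [0.02,0.004,0.014],
  [0.04,0.004,0.014],
  [0.06,0.004,0.014],
  [0.08,0.004,0.014],
  [0.1,0.004,0.014],
  [0.12,0.004,0.014],
  [0.14,0.004,0.014],
], turn=[0,0,0,0,0,0,0,0,0,0])

```text
time_s: 17.95
ee_pos: [341.0, -436.6, 28.8]
ee_rot: [180.0, -0.0, -4.3]
force: [-2.4, -0.9, 1.3]
gripper_width: 21.8
gripper_force: 45.0
```

Request:
step_arm([
  [0.01,0,0],
  [0.02,0,0],
  [0.03,0,0],
], turn=[0,0,0])

```text
time_s: 18.32
ee_pos: [349.4, -436.9, 28.5]
ee_rot: [-180.0, 0.0, -4.3]
force: [-2.3, -0.4, 1.5]
gripper_width: 21.7
gripper_force: 45.0
```

Request:
step_arm([
  [0.01,0,0],
  [0.02,0,0],
  [0.03,0,0],
  [0.04,0,0],
  [0.048,0,0],
  [0.048,0,0],
  [0.048,0,0],
], turn=[0,0,0,0,0,0,0])

```text
time_s: 19.2
ee_pos: [364.0, -437.9, 28.4]
ee_rot: [-180.0, -0.0, -4.3]
force: [-1.1, 0.8, 1.5]
gripper_width: 21.4
gripper_force: 45.0
```

Run:
```python
from h import *
plan((364.5,-438,28.5,-4.3))
f=grab('top');print(pins(f))
```

```text
t 19.2 p [ 364.  -437.9   28.4] rot [-180.    -0.    -4.3] F [-1.1  0.8  1.5] w 21.4 gf 45.0
(364.5, -438, 28.5, -4.3) -> [0.0018, 0.0003, -0.0003] 0.0 dist 1
[([514.2, -324.8], 'len px', np.float64(4.5)), ([506.0, -209.3], 'len px', np.float64(4.25)), ([485.3, -448.5], 'len px', np.float64(4.5))]
```

Request:
step_arm([
  [-0.05,0,0],
  [-0.12,0,0],
  [-0.19,0,0],
  [-0.23,0,0],
  [-0.235,0,-0.15],
  [-0.235,0,-0.3],
  [-0.235,0,-0.42],
  [-0.235,0,-0.42],
], turn=[0,0,0,0,0,0,0,0])

```text
time_s: 20.25
ee_pos: [293.4, -434.1, 156.8]
ee_rot: [179.7, -0.2, -4.3]
force: [0.3, -0.7, -1.7]
gripper_width: 21.6
gripper_force: 45.0
```

Run:
```python
from h import *
plan((600,-200,150,85.6))
f=grab('top')
for o in bolts(f):print(o)
```

```text
t 20.2 p [ 293.4 -434.1  156.8] rot [179.7  -0.2  -4.3] F [ 0.3 -0.7 -1.7] w 21.6 gf 45.0
(600, -200, 150, 85.6) -> [0.9604, -0.8548, 0.0227] -0.2497 dist 386
([430.5, -441.9, 81.3, 60.0, -2.4], [[460.1, -430.9], [458.6, -464.3], [403.2, -425.9], [402.4, -460.8]])
([451.8, -195.0, 81.1, 58.6, -9.9], [[483.1, -187.4], [475.9, -219.9], [427.9, -174.5], [421.4, -208.6]])
([459.6, -316.2, 79.1, 58.8, -5.0], [[488.8, -306.3], [486.7, -339.6], [433.9, -301.2], [430.8, -334.5]])
```

Request:
step_arm([
  [0.96,-0.855,0.02],
  [0.96,-0.855,0.02],
  [0.96,-0.855,0.02],
  [0.96,-0.855,0.02],
  [0.96,-0.855,0.02],
  [0.96,-0.855,0.02],
  [0.96,-0.855,0.02],
  [0.96,-0.855,0.02],
  [0.96,-0.855,0.02],
  [0.96,-0.855,0.02],
], turn=[-0.25,-0.25,-0.25,-0.25,-0.25,-0.25,-0.25,-0.25,-0.25,-0.25])

```text
time_s: 21.55
ee_pos: [598.3, -198.1, 145.8]
ee_rot: [-179.7, -0.1, 85.7]
force: [0.3, 0.3, -1.9]
gripper_width: 22.2
gripper_force: 45.0
```

Run:
```python
from h import *
plan((691.4,-127.8,80,85.6))
```

```text
t 21.6 p [ 598.3 -198.1  145.8] rot [-1.797e+02 -1.000e-01  8.570e+01] F [ 0.3  0.3 -1.9] w 22.2 gf 45.0
(691.4, -127.8, 80, 85.6) -> [0.2572, 0.2919, 0.2194] 0.0002 dist 134
```

Request:
step_arm([
  [0.257,0.292,0.05],
  [0.257,0.292,0.12],
  [0.257,0.292,0.219],
  [0.257,0.292,0.219],
  [0.257,0.292,0.219],
  [0.257,0.292,0.219],
], turn=[0,0,0,0,0,0])

```text
time_s: 22.3
ee_pos: [693.3, -129.0, 84.5]
ee_rot: [179.8, 0.0, 85.7]
force: [0.7, 0.4, -1.3]
gripper_width: 21.6
gripper_force: 45.0
```

Run:
```python
from h import *
plan((691.4,-127.8,30.2,85.6))
```

```text
t 22.3 p [ 693.3 -129.    84.5] rot [179.8   0.   85.7] F [ 0.7  0.4 -1.3] w 21.6 gf 45.0
(691.4, -127.8, 30.2, 85.6) -> [0.0034, -0.0066, 0.1812] 0.0001 dist 54
```

Request:
step_arm([
  [0.003,-0.005,0.08],
  [0.003,-0.005,0.13],
  [0.003,-0.005,0.15],
  [0.003,-0.005,0.15],
  [0.003,-0.005,0.15],
  [0.003,-0.005,0.15],
], turn=[0,0,0,0,0,0])

```text
time_s: 23.05
ee_pos: [691.8, -127.2, 38.5]
ee_rot: [179.9, 0.0, 85.7]
force: [0.4, -0.0, -1.2]
gripper_width: 21.6
gripper_force: 45.0
```

Run:
```python
from h import *
plan((691.4,-127.8,30.0,85.6))
```

```text
t 23.1 p [ 691.8 -127.2   38.5] rot [179.9   0.   85.7] F [ 0.4 -0.  -1.2] w 21.6 gf 45.0
(691.4, -127.8, 30.0, 85.6) -> [-0.0022, -0.0013, 0.0283] 0.0003 dist 9
```

Request:
step_arm([
  [0,0,0.012],
  [0,0,0.022],
  [0,0,0.027],
  [0,0,0.027],
  [0,0,0.027],
], turn=[0,0,0,0,0])

```text
time_s: 23.68
ee_pos: [691.2, -127.0, 29.8]
ee_rot: [-180.0, 0.0, 85.7]
force: [-2.0, -0.1, 1.0]
gripper_width: 21.8
gripper_force: 45.0
```

Request:
step_arm([
  [0,0,0],
  [0,0,0],
  [0,0,0],
  [0,0,0],
], turn=[0,0,0,0], fingers=-0.2)

```text
time_s: 24.18
ee_pos: [691.4, -127.1, 29.7]
ee_rot: [180.0, 0.0, 85.7]
force: [0.2, -0.8, 0.5]
gripper_width: 54.7
gripper_force: 0.0
```

Request:
step_arm([
  [0,0,-0.1],
  [0,0,-0.3],
  [0,0,-0.5],
  [0,0,-0.5],
], turn=[0,0,0,0], fingers=-1)

```text
time_s: 24.68
ee_pos: [694.5, -127.7, 186.6]
ee_rot: [179.3, 0.1, 85.7]
force: [0.5, 0.7, -0.4]
gripper_width: 90.2
gripper_force: 0.0
```

Run:
```python
from h import *
f=grab('top')
for o in bolts(f):print(o)
plan((452,-197.6,150,-12))
g=grab('side','s5.png')
print('yellow side mask',[c for c in rect(g,(22,120,80),(34,255,255),51,(270,165,320,215))])
# drawer geometry: view drawer crop from side
cv2.imwrite('pics/c5.png',cv2.resize(g['color'][165:275,180:350],None,fx=4.5,fy=4.5,interpolation=cv2.INTER_CUBIC))
```

```text
([430.5, -441.8, 80.8, 59.7, -3.2], [[460.3, -430.7], [458.6, -464.2], [403.3, -425.6], [402.2, -460.9]])
([459.6, -316.2, 79.2, 58.9, -4.5], [[488.9, -306.2], [486.7, -339.6], [434.3, -301.4], [430.8, -334.4]])
([441.3, -180.3, 154.0, 79.1, -13.7], [[429.9, -176.2]])
t 24.7 p [ 692.7 -127.3  182.9] rot [179.6   0.   85.7] F [ 0.4  0.9 -1.1] w 90.6 gf 0.0
(452, -197.6, 150, -12) -> [-0.2935, -0.7825, 0.1096] 0.2715 dist 253
yellow side mask [[675.4, -87.2, 26.2, 97.9, 23.4]]
```

View pics/c5.png

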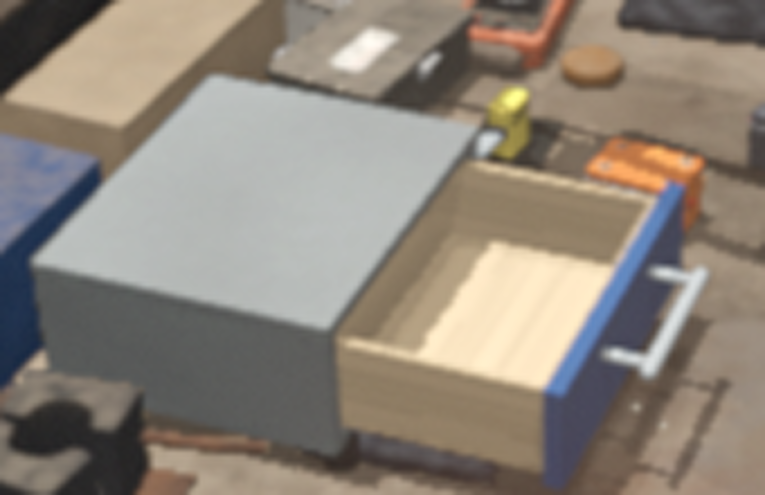

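Run:
```python
from h import *
f=grab('top');g=grab('side')
def tri(a,b):
    r=[]
    for F,(u,v) in((f,a),(g,b)):
        E=np.array(F['extrinsics']);d=E[:3,:3]@np.array([(u-F['cx'])/F['fx'],(v-F['cy'])/F['fy'],1]);r.append((E[:3,3],d/np.linalg.norm(d)))
    (o1,d1),(o2,d2)=r
    s=np.linalg.lstsq(np.c_[d1,-d2],o2-o1,rcond=None)[0]
    A,B=o1+s[0]*d1,o2+s[1]*d2
    return ((A+B)/2).round(1),np.linalg.norm(A-B).round(1)
print('cab R',tri((309.5,184.5),(286.7,193.4)),'cab L',tri((216,187),(254,237.9)))
print('front R',tri((312,236.5),(330.7,206.8)),'L',tri((221,240),(301.8,252.1)))
# clean blue strip: top view row extents
h=cv2.cvtColor(f['color'],cv2.COLOR_BGR2HSV);m=cv2.inRange(h,np.array((110,100,40)),np.array((125,255,255)));m[:225]=0;m[250:]=0;m[:,:210]=0;m[:,320:]=0
ys,xs=np.nonzero(m);print(xs.min(),xs.max(),[ (x,ys[xs==x].min(),ys[xs==x].max()) for x in(223,245,290,309)])
# handle, bright steel
m2=(f['color'].min(2)>150);m2[:246]=0;m2[262:]=0;m2[:,:235]=0;m2[:,300:]=0
ys,xs=np.nonzero(m2);print('hd',xs.min(),xs.max(),ys.min(),ys.max())
print('handle R',tri((289,250),(180+703/4.5,165+273/4.5)),'L',tri((246,253),(180+648/4.5,165+372/4.5)))
```

```text
cab R (array([636.6,  41.9, 128.2]), np.float64(4.7)) cab L (array([626.1, 311.8, 130.9]), np.float64(2.7))
front R (array([482.6,  34. , 108.2]), np.float64(1.5)) L (array([474.3, 299.7, 113.9]), np.float64(1.1))
222 310 [(223, np.int64(239), np.int64(242)), (245, np.int64(238), np.int64(241)), (290, np.int64(236), np.int64(239)), (309, np.int64(235), np.int64(238))]
hd 246 289 246 255
handle R (array([440.6, 102. ,  87.3]), np.float64(6.3)) L (array([433.4, 229.2,  91.5]), np.float64(3.7))
```

Request:
step_arm([
  [-0.29,-0.78,0.06],
  [-0.29,-0.78,0.06],
  [-0.29,-0.78,0.06],
  [-0.29,-0.78,0.06],
  [-0.29,-0.78,0.06],
  [-0.29,-0.78,0.06],
  [-0.29,-0.78,0.06],
  [-0.29,-0.78,0.06],
  [-0.29,-0.78,0.06],
  [-0.29,-0.78,0.06],
  [-0.29,-0.78,0.06],
], turn=[0.2715,0.2715,0.2715,0.2715,0.2715,0.2715,0.2715,0.2715,0.2715,0.2715,0.2715])

```text
time_s: 26.25
ee_pos: [451.1, -196.1, 160.8]
ee_rot: [-180.0, 0.1, -11.9]
force: [-0.2, 0.6, -0.4]
gripper_width: 91.3
gripper_force: 0.0
```

Run:
```python
from h import *
plan((452,-195.5,110,-12),(452,-195.5,31,-12))
f=grab('top')
for o in bolts(f):print(o)
```

```text
t 26.2 p [ 451.1 -196.1  160.8] rot [-1.80e+02  1.00e-01 -1.19e+01] F [-0.2  0.6 -0.4] w 91.3 gf 0.0
(452, -195.5, 110, -12) -> [0.0026, -0.0027, 0.1693] 0.0003 dist 51
(452, -195.5, 31, -12) -> [0.0026, -0.0027, 0.4326] 0.0003 dist 130
([430.6, -441.4, 80.7, 60.1, -3.5], [[460.2, -430.9], [458.5, -464.3], [403.0, -425.8], [402.0, -460.7]])
([433.7, -272.2, 211.3, 131.2, 89.8], [[486.8, -339.6], [478.9, -307.9], [417.7, -312.5], [455.9, -306.9], [431.6, -360.7], [446.3, -321.0], [438.8, -372.8], [436.9, -333.4], [431.4, -240.1], [417.7, -218.3], [421.4, -236.5], [417.2, -241.7], [410.8, -363.9], [403.9, -348.7], [387.2, -194.2], [386.5, -356.8], [387.9, -204.3], [378.0, -344.1], [370.8, -198.0]])
([458.9, -182.2, 90.9, 89.2, -3.4], [[487.2, -198.7]])
```

Request:
step_arm([
  [0.003,-0.003,0.15],
  [0.003,-0.003,0.28],
  [0.003,-0.003,0.38],
  [0.003,-0.003,0.42],
  [0.003,-0.003,0.43],
  [0.003,-0.003,0.43],
  [0.003,-0.003,0.43],
], turn=[0,0,0,0,0,0,0], fingers=-1, force=50)

```text
time_s: 27.18
ee_pos: [453.3, -196.0, 33.7]
ee_rot: [180.0, -0.1, -12.0]
force: [1.2, 0.4, -0.3]
gripper_width: 90.8
gripper_force: 0.0
```

Request:
step_arm([
  [0,0,0],
  [0,0,0],
  [0,0,0],
  [0,0,0],
  [0,0,0],
  [0,0,0],
], turn=[0,0,0,0,0,0], fingers=1)

```text
time_s: 27.92
ee_pos: [452.7, -196.0, 32.7]
ee_rot: [180.0, -0.0, -12.0]
force: [0.2, -3.3, -0.2]
gripper_width: 53.6
gripper_force: 50.0
```

Request:
step_arm([
  [0,0,-0.1],
  [0,0,-0.3],
  [0,0,-0.5],
  [0,0,-0.6],
  [0,0,-0.6],
], turn=[0,0,0,0,0])

```text
time_s: 28.55
ee_pos: [453.1, -195.7, 213.5]
ee_rot: [180.0, -0.2, -12.0]
force: [0.1, -0.3, -8.5]
gripper_width: 53.8
gripper_force: 50.0
```

Run:
```python
from h import *
plan((546,226,195,2.2))
```

```text
t 28.6 p [ 453.1 -195.7  213.5] rot [180.   -0.2 -12. ] F [ 0.1 -0.3 -8.5] w 53.8 gf 50.0
(546, 226, 195, 2.2) -> [0.0103, -1.4393, 0.0615] -0.0395 dist 432
```

Request:
step_arm([
  [0.005,-0.97,0.04],
  [0.005,-0.97,0.04],
  [0.005,-0.97,0.04],
  [0.005,-0.97,0.04],
  [0.005,-0.97,0.04],
  [0.005,-0.97,0.04],
], turn=[-0.04,-0.04,-0.04,-0.04,-0.04,-0.04])

```text
time_s: 29.3
ee_pos: [513.0, 91.4, 196.7]
ee_rot: [-180.0, 0.4, 2.6]
force: [-0.8, -0.6, -7.1]
gripper_width: 54.0
gripper_force: 50.0
```

Run:
```python
from h import *
plan((546,226,200,2.2))
```

```text
t 29.3 p [513.   91.4 196.7] rot [-180.     0.4    2.6] F [-0.8 -0.6 -7.1] w 54.0 gf 50.0
(546, 226, 200, 2.2) -> [0.1304, -0.4433, -0.0109] 0.0012 dist 139
```

Request:
step_arm([
  [0.13,-0.44,0],
  [0.13,-0.44,0],
  [0.13,-0.44,0],
  [0.13,-0.44,0],
  [0.13,-0.44,0],
  [0.13,-0.44,0],
], turn=[0.001,0.001,0.001,0.001,0.001,0.001])

```text
time_s: 30.05
ee_pos: [547.8, 220.5, 200.4]
ee_rot: [180.0, 0.0, 1.9]
force: [-0.3, 0.4, -7.1]
gripper_width: 53.5
gripper_force: 50.0
```

Run:
```python
from h import *
plan((546,226,140,2.2),(546,226,80,2.2))
f=grab('top');g=grab('side')
a=cv2.resize(f['color'][170:270,205:325],None,fx=4,fy=4,interpolation=cv2.INTER_CUBIC)
b=cv2.resize(g['color'][165:275,230:350],(436,400),interpolation=cv2.INTER_CUBIC)[:, :320]
cv2.imwrite('pics/c6.png',np.hstack([a,b]))
```

```text
t 30.1 p [547.8 220.5 200.4] rot [180.    0.    1.9] F [-0.3  0.4 -7.1] w 53.5 gf 50.0
(546, 226, 140, 2.2) -> [-0.0054, -0.0184, 0.2014] -0.0008 dist 61
(546, 226, 80, 2.2) -> [-0.0054, -0.0184, 0.4014] -0.0008 dist 121
```

View pics/c6.png

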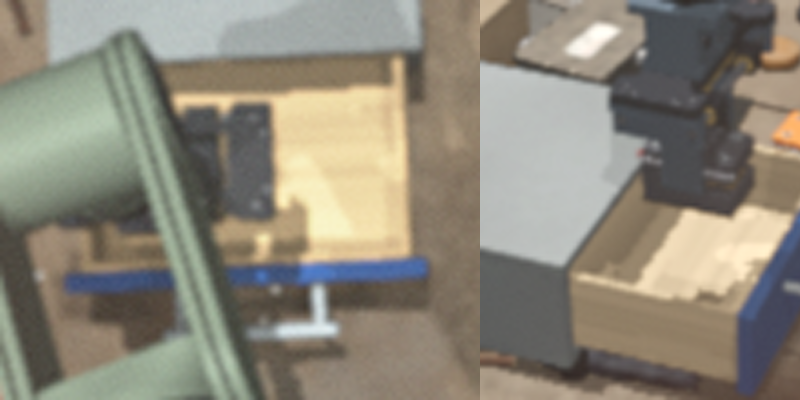

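Request:
step_arm([
  [-0.003,-0.008,0.12],
  [-0.003,-0.008,0.24],
  [-0.003,-0.008,0.34],
  [-0.003,-0.008,0.38],
  [-0.003,-0.008,0.38],
  [-0.003,-0.008,0.38],
], turn=[0,0,0,0,0,0])

```text
time_s: 30.9
ee_pos: [548.3, 224.9, 88.2]
ee_rot: [-179.9, -0.2, 2.0]
force: [0.4, -0.0, -7.0]
gripper_width: 53.6
gripper_force: 50.0
```

Request:
step_arm([
  [0,0,0.006],
  [0,0,0.012],
  [0,0,0.018],
], turn=[0,0,0])

```text
time_s: 31.28
ee_pos: [547.2, 224.6, 81.4]
ee_rot: [-180.0, -0.0, 2.0]
force: [-0.4, 0.3, -7.8]
gripper_width: 53.4
gripper_force: 50.0
```

Request:
step_arm([
  [0,0,0.004],
  [0,0,0.008],
  [0,0,0.01],
  [0,0,0.01],
], turn=[0,0,0,0])

```text
time_s: 31.78
ee_pos: [547.1, 224.5, 78.1]
ee_rot: [180.0, 0.0, 2.0]
force: [0.1, 0.8, -6.5]
gripper_width: 54.2
gripper_force: 50.0
```

Request:
step_arm([
  [0,0,0.003],
  [0,0,0.006],
  [0,0,0.006],
], turn=[0,0,0])

```text
time_s: 32.15
ee_pos: [547.1, 224.4, 76.3]
ee_rot: [180.0, 0.0, 2.0]
force: [-1.0, -0.5, -8.8]
gripper_width: 54.0
gripper_force: 50.0
```

Request:
step_arm([
  [0,0,0.003],
  [0,0,0.005],
  [0,0,0.005],
], turn=[0,0,0])

```text
time_s: 32.52
ee_pos: [547.3, 224.5, 75.7]
ee_rot: [-180.0, -0.0, 2.0]
force: [-2.1, -0.9, 0.6]
gripper_width: 53.8
gripper_force: 50.0
```

Request:
step_arm([
  [0,0,0.003],
  [0,0,0.005],
  [0,0,0.005],
], turn=[0,0,0])

```text
time_s: 32.9
ee_pos: [547.4, 224.5, 75.7]
ee_rot: [-180.0, -0.1, 2.0]
force: [-4.3, -2.2, 8.4]
gripper_width: 53.6
gripper_force: 50.0
```

Request:
step_arm([
  [0,0,-0.003],
  [0,0,-0.003],
  [0,0,-0.003],
], turn=[0,0,0], fingers=-0.55)

```text
time_s: 33.28
ee_pos: [547.5, 224.7, 74.3]
ee_rot: [-180.0, -0.0, 2.0]
force: [-0.1, -0.4, -0.1]
gripper_width: 70.6
gripper_force: 0.0
```

Request:
step_arm([
  [0,0,-0.1],
  [0,0,-0.25],
  [0,0,-0.42],
  [0,0,-0.42],
], turn=[0,0,0,0])

```text
time_s: 33.78
ee_pos: [549.7, 225.6, 204.9]
ee_rot: [-179.8, -0.5, 2.0]
force: [-0.3, -0.1, 0.4]
gripper_width: 70.7
gripper_force: 0.0
```

Run:
```python
from h import *
f=grab('top')
for o in bolts(f):print(o)
plan((430.5,-443,190,-4.3))
```

```text
([430.9, -441.9, 80.5, 60.0, -2.4], [[460.1, -430.7], [458.5, -464.3], [403.1, -425.9], [402.1, -460.7]])
([459.5, -316.5, 79.1, 58.2, -5.0], [[488.6, -306.3], [486.7, -339.7], [434.1, -301.5], [430.9, -334.3]])
t 33.8 p [548.2 224.9 202.2] rot [-179.9   -0.2    2. ] F [-0.1 -1.  -1.4] w 70.9 gf 0.0
(430.5, -443, 190, -4.3) -> [-0.4708, 2.2112, 0.0406] 0.0176 dist 678
```

Request:
step_arm([
  [-0.21,0.99,0.02],
  [-0.21,0.99,0.02],
  [-0.21,0.99,0.02],
  [-0.21,0.99,0.02],
  [-0.21,0.99,0.02],
  [-0.21,0.99,0.02],
], turn=[0.009,0.009,0.009,0.009,0.009,0.009], fingers=-1)

```text
time_s: 34.58
ee_pos: [493.1, -77.3, 192.7]
ee_rot: [180.0, 0.2, -1.5]
force: [-0.6, -0.5, 0.0]
gripper_width: 91.2
gripper_force: 0.0
```

Request:
step_arm([
  [-0.18,0.95,0.02],
  [-0.18,0.95,0.02],
  [-0.18,0.95,0.02],
  [-0.18,0.95,0.02],
  [-0.18,0.95,0.02],
], turn=[0.009,0.009,0.009,0.009,0.009])

```text
time_s: 35.2
ee_pos: [434.3, -359.5, 186.8]
ee_rot: [-179.9, 0.1, -4.5]
force: [-0.0, 0.7, 0.1]
gripper_width: 90.9
gripper_force: 0.0
```

Run:
```python
from h import *
plan((430.5,-443,120,-4.3))
```

```text
t 35.2 p [ 434.3 -359.5  186.8] rot [-1.799e+02  1.000e-01 -4.500e+00] F [-0.   0.7  0.1] w 90.9 gf 0.0
(430.5, -443, 120, -4.3) -> [0.0091, 0.2786, 0.2228] -0.0005 dist 107
```

Request:
step_arm([
  [0.008,0.27,0.1],
  [0.008,0.27,0.22],
  [0.008,0.27,0.22],
  [0.008,0.27,0.22],
  [0.008,0.27,0.22],
], turn=[0,0,0,0,0])

```text
time_s: 35.83
ee_pos: [432.0, -438.5, 124.1]
ee_rot: [179.9, -0.1, -4.4]
force: [-0.7, 1.2, 0.2]
gripper_width: 91.1
gripper_force: 0.0
```

Run:
```python
from h import *
plan((430.5,-443,32.5,-4.3))
```

```text
t 35.8 p [ 432.  -438.5  124.1] rot [ 1.799e+02 -1.000e-01 -4.400e+00] F [-0.7  1.2  0.2] w 91.1 gf 0.0
(430.5, -443, 32.5, -4.3) -> [-0.0037, 0.0152, 0.3052] -0.0002 dist 92
```

Request:
step_arm([
  [-0.004,0.01,0.12],
  [-0.004,0.01,0.22],
  [-0.004,0.01,0.28],
  [-0.004,0.01,0.297],
  [-0.004,0.01,0.297],
  [-0.004,0.01,0.297],
  [-0.004,0.01,0.297],
], turn=[0,0,0,0,0,0,0])

```text
time_s: 36.7
ee_pos: [429.7, -442.5, 34.3]
ee_rot: [179.9, -0.1, -4.5]
force: [1.2, -0.2, -0.2]
gripper_width: 90.8
gripper_force: 0.0
```

Request:
step_arm([
  [0,0,0],
  [0,0,0],
  [0,0,0],
  [0,0,0],
  [0,0,0],
  [0,0,0],
], turn=[0,0,0,0,0,0], fingers=1)

```text
time_s: 37.45
ee_pos: [429.2, -443.4, 33.5]
ee_rot: [179.9, -0.0, -4.4]
force: [-2.0, -5.2, -0.4]
gripper_width: 54.1
gripper_force: 49.7
```

Request:
step_arm([
  [0,0,-0.1],
  [0,0,-0.3],
  [0,0,-0.5],
  [0,0,-0.6],
  [0,0,-0.6],
], turn=[0,0,0,0,0])

```text
time_s: 38.08
ee_pos: [429.8, -441.9, 214.2]
ee_rot: [180.0, -0.1, -4.5]
force: [-0.1, -0.4, -8.4]
gripper_width: 53.9
gripper_force: 49.8
```

Run:
```python
from h import *
plan((550,120,205,2.2))
```

```text
t 38.1 p [ 429.8 -441.9  214.2] rot [ 1.8e+02 -1.0e-01 -4.5e+00] F [-0.1 -0.4 -8.4] w 53.9 gf 49.8
(550, 120, 205, 2.2) -> [0.2539, -1.8986, 0.0308] -0.0185 dist 575
```

Request:
step_arm([
  [0.13,-0.95,0.01],
  [0.13,-0.95,0.01],
  [0.13,-0.95,0.01],
  [0.13,-0.95,0.01],
  [0.13,-0.95,0.01],
  [0.13,-0.95,0.01],
], turn=[-0.009,-0.009,-0.009,-0.009,-0.009,-0.009])

```text
time_s: 38.83
ee_pos: [488.6, -157.4, 206.9]
ee_rot: [-179.8, 0.4, -1.0]
force: [-0.9, -0.7, -6.5]
gripper_width: 54.4
gripper_force: 49.8
```

Request:
step_arm([
  [0.12,-0.95,0.01],
  [0.12,-0.95,0.01],
  [0.12,-0.95,0.01],
  [0.12,-0.95,0.01],
  [0.12,-0.95,0.01],
  [0.12,-0.95,0.01],
  [0.12,-0.95,0.01],
], turn=[-0.009,-0.009,-0.009,-0.009,-0.009,-0.009,-0.009])

```text
time_s: 39.7
ee_pos: [531.3, 122.1, 205.1]
ee_rot: [179.9, 0.3, 2.0]
force: [0.5, -0.4, -7.5]
gripper_width: 53.9
gripper_force: 49.7
```

Run:
```python
from h import *
plan((550,120,90,2.2))
```

```text
t 39.7 p [531.3 122.1 205.1] rot [179.9   0.3   2. ] F [ 0.5 -0.4 -7.5] w 53.9 gf 49.7
(550, 120, 90, 2.2) -> [0.0622, 0.009, 0.3838] -0.0005 dist 117
```

Request:
step_arm([
  [0.06,0.006,0],
  [0.06,0.006,0.05],
  [0.06,0.006,0.17],
  [0.06,0.006,0.29],
  [0.06,0.006,0.36],
  [0.06,0.006,0.38],
  [0.06,0.006,0.38],
  [0.06,0.006,0.38],
], turn=[0,0,0,0,0,0,0,0])

```text
time_s: 40.7
ee_pos: [551.1, 121.9, 94.2]
ee_rot: [-180.0, -0.1, 2.0]
force: [-0.5, -0.1, -6.8]
gripper_width: 54.3
gripper_force: 49.8
```

Request:
step_arm([
  [0,0,0.01],
  [0,0,0.02],
  [0,0,0.028],
  [0,0,0.028],
], turn=[0,0,0,0])

```text
time_s: 41.2
ee_pos: [550.2, 121.9, 84.5]
ee_rot: [180.0, 0.0, 2.0]
force: [-0.2, -1.1, -6.5]
gripper_width: 53.6
gripper_force: 49.8
```

Request:
step_arm([
  [0,0,0.005],
  [0,0,0.01],
  [0,0,0.01],
], turn=[0,0,0])

```text
time_s: 41.58
ee_pos: [550.3, 122.0, 81.7]
ee_rot: [180.0, 0.0, 2.0]
force: [-0.2, -0.9, -6.8]
gripper_width: 53.5
gripper_force: 49.8
```

Request:
step_arm([
  [0,0,0.007],
  [0,0,0.014],
  [0,0,0.014],
], turn=[0,0,0])

```text
time_s: 41.95
ee_pos: [550.2, 121.9, 77.4]
ee_rot: [180.0, 0.0, 2.0]
force: [0.5, 0.1, -7.1]
gripper_width: 54.1
gripper_force: 49.8
```

Request:
step_arm([
  [0,0,0.003],
  [0,0,0.005],
  [0,0,0.005],
], turn=[0,0,0])

```text
time_s: 42.32
ee_pos: [550.5, 122.0, 76.5]
ee_rot: [-180.0, -0.0, 2.0]
force: [-1.0, 0.2, -4.2]
gripper_width: 54.1
gripper_force: 49.8
```

Request:
step_arm([
  [0,0,0.003],
  [0,0,0.003],
], turn=[0,0])

```text
time_s: 42.58
ee_pos: [550.5, 121.9, 76.4]
ee_rot: [-180.0, -0.0, 2.0]
force: [-3.9, -1.1, 5.2]
gripper_width: 54.0
gripper_force: 49.8
```

Request:
step_arm([
  [0,0,0],
  [0,0,0],
  [0,0,0],
], turn=[0,0,0], fingers=-0.55)

```text
time_s: 42.95
ee_pos: [550.8, 122.1, 75.2]
ee_rot: [-180.0, -0.0, 2.0]
force: [-0.2, 0.4, 0.1]
gripper_width: 70.8
gripper_force: 0.0
```

Request:
step_arm([
  [0,0,-0.1],
  [0,0,-0.25],
  [0,0,-0.42],
  [0,0,-0.42],
], turn=[0,0,0,0])

```text
time_s: 43.45
ee_pos: [553.2, 122.6, 205.7]
ee_rot: [-179.9, -0.6, 2.0]
force: [0.1, -0.1, -0.7]
gripper_width: 70.4
gripper_force: 0.0
```

Run:
```python
from h import *
f=grab('top')
for o in bolts(f):print(o)
plan((460,-318,190,-5.1))
```

```text
([459.6, -316.3, 79.0, 58.3, -4.8], [[488.7, -306.2], [486.7, -339.7], [434.0, -301.3], [430.7, -334.4]])
t 43.5 p [551.5 122.2 203. ] rot [-180.    -0.3    2. ] F [-0.2 -0.4 -0.5] w 70.4 gf 0.0
(460, -318, 190, -5.1) -> [-0.3565, 1.4556, 0.0432] 0.0198 dist 450
```

Request:
step_arm([
  [-0.24,0.98,0.03],
  [-0.24,0.98,0.03],
  [-0.24,0.98,0.03],
  [-0.24,0.98,0.03],
  [-0.24,0.98,0.03],
  [-0.24,0.98,0.03],
], turn=[0.02,0.02,0.02,0.02,0.02,0.02], fingers=-1)

```text
time_s: 44.25
ee_pos: [487.1, -177.0, 190.3]
ee_rot: [-180.0, 0.2, -5.5]
force: [0.8, 0.7, -0.8]
gripper_width: 91.4
gripper_force: 0.0
```

Run:
```python
from h import *
plan((460,-318,120,-5.1))
```

```text
t 44.2 p [ 487.1 -177.   190.3] rot [-180.     0.2   -5.5] F [ 0.8  0.7 -0.8] w 91.4 gf 0.0
(460, -318, 120, -5.1) -> [-0.0451, 0.4765, 0.2342] -0.0011 dist 160
```

Request:
step_arm([
  [-0.045,0.467,0.05],
  [-0.045,0.467,0.15],
  [-0.045,0.467,0.22],
  [-0.045,0.467,0.22],
  [-0.045,0.467,0.22],
  [-0.045,0.467,0.22],
], turn=[0,0,0,0,0,0])

```text
time_s: 45.0
ee_pos: [463.8, -311.7, 127.4]
ee_rot: [180.0, -0.1, -5.1]
force: [-0.9, -0.1, 0.0]
gripper_width: 91.1
gripper_force: 0.0
```

Run:
```python
from h import *
plan((460,-318,32.5,-5.1))
```

```text
t 45.0 p [ 463.8 -311.7  127.4] rot [ 1.8e+02 -1.0e-01 -5.1e+00] F [-0.9 -0.1  0. ] w 91.1 gf 0.0
(460, -318, 32.5, -5.1) -> [-0.0108, 0.0219, 0.3162] 0.0001 dist 95
```

Request:
step_arm([
  [-0.01,0.015,0.12],
  [-0.01,0.015,0.22],
  [-0.01,0.015,0.28],
  [-0.01,0.015,0.308],
  [-0.01,0.015,0.308],
  [-0.01,0.015,0.308],
  [-0.01,0.015,0.308],
], turn=[0,0,0,0,0,0,0])

```text
time_s: 45.88
ee_pos: [459.9, -317.2, 34.8]
ee_rot: [179.9, -0.1, -5.2]
force: [0.0, 0.6, -0.9]
gripper_width: 91.1
gripper_force: 0.0
```

Request:
step_arm([
  [0,0,0],
  [0,0,0],
  [0,0,0],
  [0,0,0],
  [0,0,0],
  [0,0,0],
], turn=[0,0,0,0,0,0], fingers=1)

```text
time_s: 46.62
ee_pos: [459.4, -318.1, 34.1]
ee_rot: [179.9, -0.0, -5.1]
force: [-1.0, -4.4, -0.3]
gripper_width: 53.6
gripper_force: 49.9
```

Request:
step_arm([
  [0,0,-0.1],
  [0,0,-0.3],
  [0,0,-0.5],
  [0,0,-0.6],
  [0,0,-0.6],
], turn=[0,0,0,0,0])

```text
time_s: 47.25
ee_pos: [459.9, -316.7, 214.8]
ee_rot: [180.0, -0.2, -5.2]
force: [-0.2, -0.1, -7.1]
gripper_width: 53.7
gripper_force: 49.9
```

Run:
```python
from h import *
plan((481,433,205,2.7),(520,150,205,2.7))
```

```text
t 47.2 p [ 459.9 -316.7  214.8] rot [180.   -0.2  -5.2] F [-0.2 -0.1 -7.1] w 53.7 gf 49.9
(481, 433, 205, 2.7) -> [-0.1555, -2.4952, 0.0326] -0.0219 dist 750
(520, 150, 205, 2.7) -> [0.0591, -1.5674, 0.0326] -0.0219 dist 471
```

Request:
step_arm([
  [-0.02,-0.9,0.01],
  [-0.02,-0.9,0.01],
  [-0.02,-0.9,0.01],
  [-0.02,-0.9,0.01],
  [-0.02,-0.9,0.01],
], turn=[-0.01,-0.01,-0.01,-0.01,-0.01])

```text
time_s: 47.88
ee_pos: [475.1, -43.6, 207.3]
ee_rot: [-179.9, 0.4, -1.4]
force: [0.1, -1.1, -6.0]
gripper_width: 53.9
gripper_force: 49.9
```

Request:
step_arm([
  [-0.06,-0.9,0],
  [-0.06,-0.9,0],
  [-0.06,-0.9,0],
  [-0.06,-0.9,0],
  [-0.06,-0.9,0],
], turn=[-0.012,-0.012,-0.012,-0.012,-0.012])

```text
time_s: 48.5
ee_pos: [464.8, 225.7, 207.3]
ee_rot: [179.9, 0.4, 3.0]
force: [0.2, 0.4, -7.3]
gripper_width: 53.7
gripper_force: 49.9
```

Run:
```python
from h import *
plan((481,433,140,2.7))
```

```text
t 48.5 p [464.8 225.7 207.3] rot [179.9   0.4   3. ] F [ 0.2  0.4 -7.3] w 53.7 gf 49.9
(481, 433, 140, 2.7) -> [0.0896, -0.6872, 0.2244] 0.0007 dist 219
```

Request:
step_arm([
  [0.09,-0.68,0],
  [0.09,-0.68,0],
  [0.09,-0.68,0],
  [0.09,-0.68,0.1],
  [0.09,-0.68,0.22],
  [0.09,-0.68,0.22],
  [0.09,-0.68,0.22],
  [0.09,-0.68,0.22],
], turn=[0,0,0,0,0,0,0,0])

```text
time_s: 49.5
ee_pos: [485.3, 428.2, 146.5]
ee_rot: [-179.9, -0.1, 2.7]
force: [0.5, 0.8, -6.6]
gripper_width: 54.0
gripper_force: 49.9
```

Run:
```python
from h import *
plan((481,433,45,2.7))
```

```text
t 49.5 p [485.3 428.2 146.5] rot [-1.799e+02 -1.000e-01  2.700e+00] F [ 0.5  0.8 -6.6] w 54.0 gf 49.9
(481, 433, 45, 2.7) -> [-0.0137, -0.0168, 0.3383] -0.0 dist 102
```

Request:
step_arm([
  [-0.01,-0.01,0.12],
  [-0.01,-0.01,0.23],
  [-0.01,-0.01,0.3],
  [-0.01,-0.01,0.33],
  [-0.01,-0.01,0.335],
  [-0.01,-0.01,0.335],
  [-0.01,-0.01,0.335],
], turn=[0,0,0,0,0,0,0])

```text
time_s: 50.38
ee_pos: [481.8, 431.3, 45.5]
ee_rot: [-179.9, -0.1, 2.7]
force: [-0.1, 0.2, -7.0]
gripper_width: 53.7
gripper_force: 49.9
```

Request:
step_arm([
  [0,0,0.007],
  [0,0,0.014],
  [0,0,0.02],
  [0,0,0.02],
], turn=[0,0,0,0])

```text
time_s: 50.88
ee_pos: [481.2, 430.8, 38.2]
ee_rot: [180.0, 0.0, 2.7]
force: [0.5, -0.8, -6.1]
gripper_width: 53.5
gripper_force: 49.9
```

Request:
step_arm([
  [0,0,0.002],
  [0,0,0.003],
  [0,0,0.003],
], turn=[0,0,0])

```text
time_s: 51.25
ee_pos: [481.3, 430.8, 38.0]
ee_rot: [-180.0, -0.0, 2.7]
force: [-1.2, -2.7, 0.1]
gripper_width: 53.5
gripper_force: 49.9
```

Request:
step_arm([
  [0,0,0],
  [0,0,0],
  [0,0,0],
], turn=[0,0,0], fingers=-0.6)

```text
time_s: 51.62
ee_pos: [481.6, 431.2, 37.8]
ee_rot: [-180.0, -0.1, 2.7]
force: [-0.3, 0.4, -0.5]
gripper_width: 72.9
gripper_force: 0.0
```

Request:
step_arm([
  [0,0,-0.1],
  [0,0,-0.25],
  [0,0,-0.45],
  [0,0,-0.6],
  [0,0,-0.6],
], turn=[0,0,0,0,0])

```text
time_s: 52.25
ee_pos: [483.1, 432.4, 222.5]
ee_rot: [-179.6, -0.5, 2.7]
force: [0.3, 0.5, -0.4]
gripper_width: 72.5
gripper_force: 0.0
```

Run:
```python
from h import *
plan((380,172,200,2.2))
f=grab('top','t7.png');g=grab('side')
a=cv2.resize(f['color'][170:280,150:390],(786,360),interpolation=cv2.INTER_CUBIC)
b=cv2.resize(g['color'][170:340,190:400],(296,240),interpolation=cv2.INTER_CUBIC)
c=np.zeros((600,786,3),np.uint8);c[:360]=a;c[360:,:296]=b
cv2.imwrite('pics/c7.png',c)
```

```text
t 52.2 p [483.1 432.4 222.5] rot [-179.6   -0.5    2.7] F [ 0.3  0.5 -0.4] w 72.5 gf 0.0
(380, 172, 200, 2.2) -> [-0.3846, 0.8506, 0.0749] 0.0015 dist 281
```

View pics/c7.png

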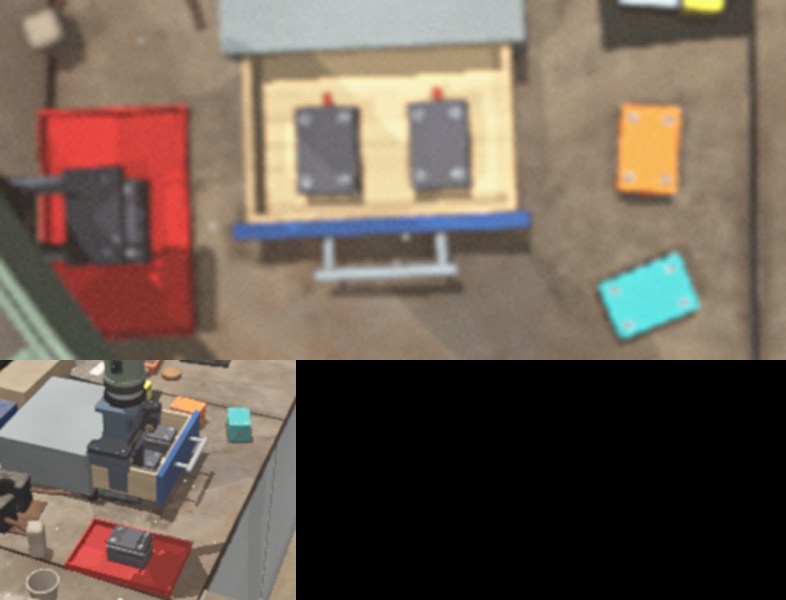

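Request:
step_arm([
  [-0.385,0.85,0.07],
  [-0.385,0.85,0.07],
  [-0.385,0.85,0.07],
  [-0.385,0.85,0.07],
  [-0.385,0.85,0.07],
  [-0.385,0.85,0.07],
  [-0.385,0.85,0.07],
], turn=[0,0,0,0,0,0,0], fingers=1, force=20)

```text
time_s: 53.22
ee_pos: [378.3, 171.1, 195.8]
ee_rot: [-180.0, 0.0, 2.7]
force: [0.7, -0.3, 0.2]
gripper_width: 5.7
gripper_force: 0.0
```

Run:
```python
from h import *
plan((380,171,76,2.2))
f=grab('top')
x=f['color'][230:270,235:300];m=(x.min(2)>140)&((x.max(2).astype(int)-x.min(2))<45)
ys,xs=np.nonzero(m)
for u in(0,10,20,30,40,50):
    w=ys[xs==u+2];print(u+237,(w.min()+230,w.max()+230) if len(w) else None, ray(f,u+237,w.max()+230.5,88).round(0) if len(w) else '')
```

```text
t 53.2 p [378.3 171.1 195.8] rot [-180.     0.     2.7] F [ 0.7 -0.3  0.2] w 5.7 gf 0.0
(380, 171, 76, 2.2) -> [0.0056, 0.0005, 0.3994] 0.0015 dist 120
237 (np.int64(237), np.int64(237)) [481. 257.  88.]
247 (np.int64(237), np.int64(255)) [428. 227.  88.]
257 (np.int64(236), np.int64(254)) [431. 198.  88.]
267 (np.int64(236), np.int64(254)) [430. 168.  88.]
277 (np.int64(235), np.int64(253)) [433. 138.  88.]
287 (np.int64(235), np.int64(253)) [433. 109.  88.]
```

Request:
step_arm([
  [0.005,0,0.15],
  [0.005,0,0.28],
  [0.005,0,0.37],
  [0.005,0,0.395],
  [0.005,0,0.395],
  [0.005,0,0.395],
], turn=[0.0015,0.0015,0.0015,0.0015,0.0015,0.0015])

```text
time_s: 54.02
ee_pos: [380.6, 171.3, 78.8]
ee_rot: [-180.0, -0.1, 2.2]
force: [-0.7, 0.8, 0.0]
gripper_width: 0.0
gripper_force: 0.0
```

Request:
step_arm([
  [0.03,0,0],
  [0.06,0,0],
  [0.09,0,0],
  [0.12,0,0],
  [0.15,0,0],
  [0.18,0,0],
  [0.21,0,0],
], turn=[0,0,0,0,0,0,0])

```text
time_s: 54.9
ee_pos: [440.9, 172.9, 77.7]
ee_rot: [180.0, 0.3, 2.2]
force: [-5.4, 1.8, 3.6]
gripper_width: 0.7
gripper_force: 2.9
```

Request:
step_arm([
  [0.03,0,0],
  [0.06,0,0],
  [0.09,0,0],
  [0.12,0,0],
  [0.15,0,0],
  [0.18,0,0],
  [0.21,0,0],
  [0.24,0,0],
  [0.27,0,0],
  [0.3,0,0],
  [0.33,0,0],
  [0.35,0,0],
], turn=[0,0,0,0,0,0,0,0,0,0,0,0])

```text
time_s: 56.4
ee_pos: [546.2, 177.4, 77.7]
ee_rot: [-180.0, 0.2, 2.2]
force: [-4.4, 2.3, 3.2]
gripper_width: 0.7
gripper_force: 2.8
```

Request:
step_arm([
  [0.015,0,0],
  [0.03,0,0],
  [0.045,0,0],
  [0.055,0,0],
], turn=[0,0,0,0])

```text
time_s: 56.9
ee_pos: [562.6, 178.1, 77.7]
ee_rot: [-180.0, 0.2, 2.2]
force: [-5.2, 2.2, 4.5]
gripper_width: 0.6
gripper_force: 2.7
```

Run:
```python
from h import *
plan((560,177,76,2.2))
f=grab('top')
print('blue',rect(f,(108,90,40),(128,255,255),119,(200,170,330,250)))
```

```text
t 56.9 p [562.6 178.1  77.7] rot [-180.     0.2    2.2] F [-5.2  2.2  4.5] w 0.6 gf 2.7
(560, 177, 76, 2.2) -> [-0.0087, 0.0033, 0.0055] -0.0001 dist 3
blue [[622.6, 276.9, 52.6, 11.8, 89.9], [629.6, 96.9, 108.4, 14.7, 89.9]]
```

Request:
step_arm([
  [0.008,0,0],
  [0.016,0,0],
  [0.024,0,0],
], turn=[0,0,0])

```text
time_s: 57.32
ee_pos: [563.4, 178.1, 77.7]
ee_rot: [180.0, 1.0, 2.1]
force: [-22.4, 3.2, 17.0]
gripper_width: 0.3
gripper_force: 11.7
```

Request:
step_arm([
  [0.006,0,0],
  [0.012,0,0],
  [0.018,0,0],
], turn=[0,0,0])

```text
time_s: 57.7
ee_pos: [563.4, 178.0, 77.7]
ee_rot: [179.9, 1.7, 2.1]
force: [-34.6, 2.6, 25.7]
gripper_width: 0.8
gripper_force: 17.6
```

Request:
step_arm([
  [-0.06,0,0],
  [-0.15,0,0],
  [-0.3,0,0],
  [-0.4,0,-0.2],
  [-0.5,0,-0.45],
  [-0.6,0,-0.45],
  [-0.6,0,-0.45],
  [-0.6,0.4,-0.45],
  [-0.6,0.8,-0.45],
  [-0.6,0.8,-0.45],
  [-0.6,0.8,-0.45],
], turn=[0,0,0,0,0,0,0,0,0,0,0])

```text
time_s: 59.08
ee_pos: [406.6, -71.3, 212.2]
ee_rot: [180.0, -0.0, 2.2]
force: [0.8, 0.3, 0.3]
gripper_width: 0.3
gripper_force: 0.0
```

Run:
```python
from h import *
plan()
f=grab('top');g=grab('side')
print('blue',rect(f,(108,90,40),(128,255,255),119,(200,170,330,250)))
print('yellow',rect(f,(22,120,120),(34,255,255),51,(335,150,385,190)))
a=cv2.resize(f['color'][110:290,150:390],(480,360),interpolation=cv2.INTER_CUBIC)
b=cv2.resize(g['color'][150:340,190:370],(320,338),interpolation=cv2.INTER_CUBIC)
c=np.zeros((360,800,3),np.uint8);c[:,:480]=a;c[:338,480:]=b
cv2.imwrite('pics/c8.png',c)
```

```text
t 59.1 p [406.6 -71.3 212.2] rot [180.   -0.    2.2] F [0.8 0.3 0.3] w 0.3 gf 0.0
blue [[626.9, 172.9, 16.0, 260.9, 2.5]]
yellow [[690.5, -128.0, 37.1, 24.8, 89.9]]
```

View pics/c8.png

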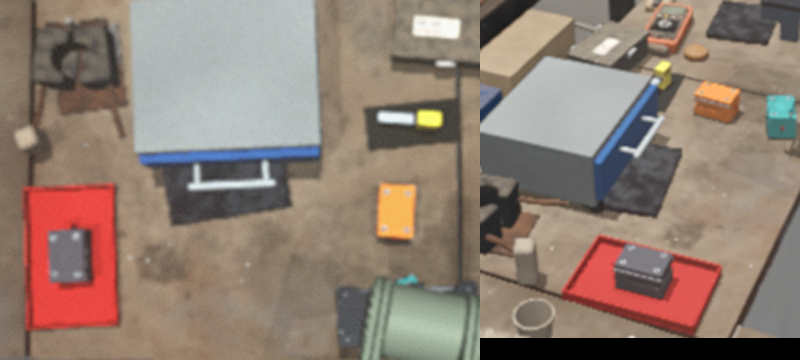

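```bash
python3 -c "
from h import *
print(env.job_done())"
```

```text
the job is handed in; nothing more can be done
None
```

I gauged all three shoes on the bench: the two that dragged are in the drawer, now shut to its stop; the slack one stands upright in the red tray, the feeler is back on its mat, and the job is handed in.

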